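Take the drive coupling off the chestnut grinder

TASK

The grinder's drive coupling has to come off: lift the cup off the motor base, pour all six chestnuts from it into the mixing bowl and stand the empty cup upright on the worktop. Then unscrew the coupling from the motor shaft - nobody knows if its thread is right- or left-hand, so feel which way it gives - lift it off and finish still holding it in the gripper, about 10 cm straight above the motor base. Leave the other things on the worktop where they are.

Things in the scene. Friction and masses are not known exactly. Their poses are not given: they have to be found in the camera images.
- motor_base: Motor base under the cup: round white housing 116 mm across at the foot, 92 mm at its flat deck, 115 mm high, too heavy to shift. Origin: centre of its underside. Four lugs, 4 mm high, stand on the deck 36 to 41 mm from its axis and centre the cup. (A second, complete grinder with its lid on stands far to the right: not part of the job.)
- deck (a point): Centre of the motor base's flat deck, 115 mm above its underside, on the shaft's axis: the coupling's underside and the cup's foot rest at this height.
- cup: Steel grinding cup, open at the top, 105 mm high, about 0.15 kg, holding six chestnuts. Stands loose on the deck, over the coupling; lifts straight up. Lowest 31 mm: hollow black skirt, 62 mm outside, 56 mm inside, around the coupling. Above, the round steel wall (2.5 mm) widens to 68 mm outside. Origin: centre of its foot, z towards the mouth.
- cup_mouth (a point): Centre of the cup's open mouth, level with its rim, 105 mm from its foot and 70 mm above its inner floor. Over the 50 mm below the rim the wall is upright, 68 mm across; held there, a weak grip lets the cup swing when it is tilted (40 N or more is firm).
- bowl: Round stainless mixing bowl, 200 mm across the rim, 75 mm high, wall 3 mm, 0.55 kg, loose and empty on the worktop. Origin: centre of its underside.
- coupling: Drive coupling screwed on the motor shaft, under the cup at the start: round black cap 38 mm across, 27 mm high, six low teeth (3.5 mm) on top, about 0.06 kg. It can be gripped across its sides in any direction. Origin: centre of its underside, z up along the shaft, which reaches 18 mm up inside it.
- coupling_top (a point): Centre of the coupling's top, 27 mm above its underside. Its coarse thread is right- or left-hand, which cannot be seen. Gripped with 15 to 25 N: the wrong way it stops hard within 0.1 rad; the right way it turns easily, and lifts straight off once turned 1.05 to 2.2 rad (1.4 is good). It need not be raised while it turns; pulling earlier does not free it.
- chestnut0: Peeled chestnut 1 of 6, in the cup at the start: smooth and slippery, pale brown, 21 mm across and 23.5 mm long, 10 g. Origin: its centre.
- chestnut1: Peeled chestnut 2 of 6, in the cup at the start: smooth and slippery, pale brown, 21 mm across and 23.5 mm long, 10 g. Origin: its centre.
- chestnut2: Peeled chestnut 3 of 6, in the cup at the start: smooth and slippery, pale brown, 21 mm across and 23.5 mm long, 10 g. Origin: its centre.
- chestnut3: Peeled chestnut 4 of 6, in the cup at the start: smooth and slippery, pale brown, 21 mm across and 23.5 mm long, 10 g. Origin: its centre.
- chestnut4: Peeled chestnut 5 of 6, in the cup at the start: smooth and slippery, pale brown, 21 mm across and 23.5 mm long, 10 g. Origin: its centre.
- chestnut5: Peeled chestnut 6 of 6, in the cup at the start: smooth and slippery, pale brown, 21 mm across and 23.5 mm long, 10 g. Origin: its centre.
- cup_lid: Black lid of the cup, lying behind the motor base, 73 mm across, 23 mm high; bystander. Origin: centre of its underside.
- spatula: Baker's spatula, 240 mm long, lying at the far middle of the worktop, handle away from the robot; bystander. Origin: near the middle of its length.
- cake_cases: Stack of white paper cake cases, 72 mm across, 75 mm high, on the left; bystander. Origin: centre of its underside.
- carton: Small white carton lying flat, 60 x 85 mm and 35 mm high, between the motor base and the bowl; bystander. Origin: centre of its underside.
- timer: Round kitchen timer, 64 mm across, 40 mm high, on the right near the robot; bystander. Origin: centre of its underside.

How it is judged:
By the outcome, as a careful person would: the job done as asked, in the order asked, and still so for the second after the job is handed in, while the arm keeps its last pose, push and grip.
It also fails if it takes over 67 s, if anything falls off the work surface, if the arm or the gripper's body presses on something with over 40 N, if the wrist force passes 120 N, or if a joint passes its speed limit or range.

ROBOT

A 6-joint arm with a two-finger parallel gripper is mounted at the origin on the work surface. World frame = base frame: x ahead of the robot, y to its left, z up, the work surface at z = 0. Lengths are in mm, angles in rad, forces in N, time in s.
With the tool pointing down it reaches from about 350 to 775 mm from the base axis. Payload 7.3 kg.
Tool frame: the origin (TCP) lies at the very end of the fingers, on their centre line; the grasp point (between the pads) lies 19 mm behind it; z points along the fingers, y is the line along which they close (so a half turn about z gives the same grasp; the last joint's range is limited). The gripper opens to 92 mm and grips with 3 to 60 N. Pads are 19 mm wide; open, the fingers measure 130 mm over their backs; the gripper's body (75 mm by 190 mm) begins 47 mm behind the grasp point.
Start: joints at [1.038, 0.342, 1.524, -0, 1.275, -0.146], TCP at [198.031, 486.239, 226.741] pointing down, gripper open.
Joint ranges: [-2.53, 2.53], [-0.77, 2.02], [0.04, 2.7], [-1, 4.14], [0.28, 2.66], [-3.11, 3.11]. Speed limits (rad/s): [2.57, 2.57, 3.14, 3.14, 3.14, 3.14].

INTERFACE

Orientations are given as [roll, pitch, yaw] about the fixed x, y, z axes, in that order (R = Rz(yaw) Ry(pitch) Rx(roll)).
In Python, from plant import * gives the robot as it stands.
- The arm moves only by the tool arm_command, never from a script. Its arguments are lists of equal length, an entry for each row: "gripper": the finger opening in mm, from 0 to 91.8; "dp": the shift along the tool's x, y, z in units of 25 mm (1.0 is 25 mm), a list of three; "twist": the turn about the tool's z in units of 5 degrees (1.0 is 5 degrees). A call has exactly 5 rows; each row shifts and turns the commanded pose from where the row before left it, along the tool's axes as they then stand; what a row does not reach is not made up. A row lasts 1/8 s, in which the tool goes at most 62.5 mm and 10.7 degrees, less where a joint would pass 70% of its speed; a pose out of reach is approached as far as the arm can. A call is refused whole if a number of a shift passes 1 or a number of a turn 1, either way. A call with a gripper value outside its range is refused whole. The fingers move at their own pace and stop on an object; the grip force is fixed at half the most. Time passes only in rows, so rows that do not move let the fingers close, or fill a call up. It gives the time, the measured TCP pose, the force, the opening and the grip force at its end, in the units of the state.
- get_obs(): the state, without advancing time (a new reading comes with each control period).
- capture(name): name is "side" or "top"; returns the picture (384x512x3 uint8, red, green, blue); there is no depth.
- get_calibration(name): a dict with "mtx" (3x3 intrinsics, pixels), "position" and "attitude" of the camera in the world. Camera axes: x right, y down, z forward; pixel columns grow to the right and rows downward; lengths in mm; the calibration is good to about 2 mm. A picture is of the moment at which its call begins. get_calibration takes no time and is no camera call.
- close_job(): hands the job in; it is judged then, once.
The state is a dict: "time": time; "joint_positions": joint angles; "dq": joint speeds; "tau": joint torques, N m; "tool_pos": TCP position; "tcp_rot": TCP orientation; "contact_force": force on the tool from outside, world axes, zero at the start; "moment": the same for the moment, N m; "grip_width": finger opening in mm; "finger_force": force on a finger pad.
Only numpy, scipy, OpenCV 4.12 (cv2) and the standard library are available. Lean on these libraries where they do the work, as an engineer would, in place of code of your own. Each camera call takes 0.05 s, during which the arm holds its last target. There are 200 camera calls.

## Working session

There is one attempt and no reset: what is moved stays moved. The work goes in short steps, Python scripts to look and compute and a tool call to move; the robot and the scene stay as the last step left them, time stands still between calls to the robot, and variables do not carry over. Pictures are saved under pics/ and viewed, at most 10 in all, crops included, and the job is handed in when it is done.

Besides the shell and the picture viewer there is one more tool, called after ">>>" as name([rows], argument=value, ...), one row to a line, values as JSON. arm_command: Moves the arm, as the interface text tells. Its arguments: {"type":"object","properties":{"gripper":{"type":"array"},"dp":{"type":"array"},"twist":{"type":"array"}},"required":["gripper","dp","twist"]}

```bash
mkdir -p pics; ls
python3 - <<'E'
from plant import *
import cv2
o=get_obs(); print(o)
for n in("side","top"):
    print(n,get_calibration(n)); im=capture(n); cv2.imwrite(f"pics/{n}0.png",im[:,:,::-1])
E
```

```text
pics
{'time': 0.0, 'joint_positions': array([ 1.03796858e+00,  3.42714573e-01,  1.52503882e+00, -2.17713536e-05,
        1.27539737e+00, -1.45977078e-01]), 'dq': array([-0.0006886 , -0.00010984,  0.00172159,  0.00029023,  0.00116369,
       -0.00019174]), 'tau': array([ 2.68874510e-04, -4.31248319e+01, -2.44213575e+01,  7.17106042e-02,
        5.60665154e-02, -9.83144105e-05]), 'tool_pos': array([197.82832457, 485.84961339, 226.04158855]), 'tcp_rot': array([-3.14004809e+00, -2.06044273e-04,  2.75474818e+00]), 'contact_force': array([-0.48204609,  0.7502326 ,  0.67585382]), 'moment': array([ 0.00594301, -0.03082526,  0.00493237]), 'finger_force': 0.0, 'grip_width': 91.77865316947066}
side {'mtx': array([[497.37686632,   0.        , 257.94293536],
       [  0.        , 497.37686632, 192.1030481 ],
       [  0.        ,   0.        ,   1.        ]]), 'position': array([   17.54442768, -1168.04393127,  1234.35737415]), 'attitude': array([-2.26978388,  0.018841  , -0.46307541])}
top {'mtx': array([[433.2486103 ,   0.        , 252.57755356],
       [  0.        , 433.2486103 , 193.83614063],
       [  0.        ,   0.        ,   1.        ]]), 'position': array([ 481.80934947,  -13.76544847, 1407.49462551]), 'attitude': array([-3.0783007 ,  0.02301623, -1.57852092])}
```

View pics/top0.png

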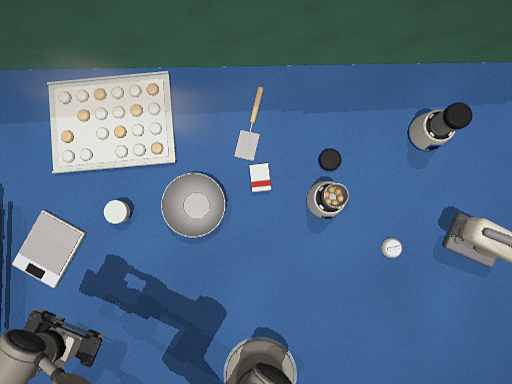

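View pics/side0.png

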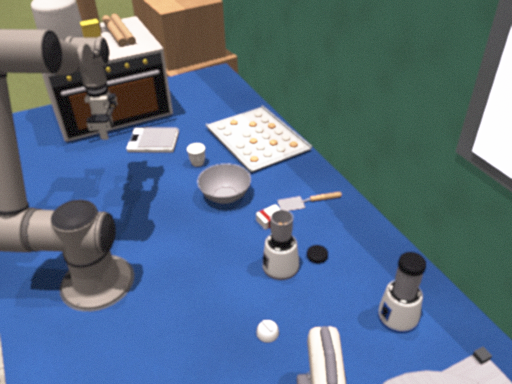

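Top view: cup mouth near (335,195), bowl (194,205), carton (260,177), lid (330,159), timer (391,247). Side view: cup (282,222), bowl (224,185). Zooming on the cup and measuring.

```bash
cat > h.py <<'E'
import numpy as np, cv2
from scipy.spatial.transform import Rotation as R
from plant import *
def cam(n):
    c=get_calibration(n); return c["mtx"],np.array(c["position"]),R.from_euler("xyz",c["attitude"]).as_matrix()
def ray(n,uv,z):
    K,p,A=cam(n); d=A@np.linalg.solve(K,[uv[0],uv[1],1]); return p+d*(z-p[2])/d[2]
def proj(n,P):
    K,p,A=cam(n); q=K@(A.T@(np.array(P)-p)); return q[:2]/q[2]
E
python3 - <<'E'
from h import *
t=cv2.imread("pics/top0.png"); s=cv2.imread("pics/side0.png")
a=cv2.resize(t[150:230,290:370],(400,400),interpolation=cv2.INTER_CUBIC)
b=cv2.resize(s[200:280,245:325],(400,400),interpolation=cv2.INTER_CUBIC)
cv2.imwrite("pics/z.png",np.hstack([a,b]))
hsv=cv2.cvtColor(t,cv2.COLOR_BGR2HSV)
m=(hsv[...,1]<110).astype(np.uint8)*255
for c in cv2.findContours(m,cv2.RETR_EXTERNAL,cv2.CHAIN_APPROX_NONE)[0]:
    if cv2.contourArea(c)>100:
        (x,y),r=cv2.minEnclosingCircle(c); print(np.round([x,y,r]),cv2.contourArea(c),cv2.boundingRect(c))
for n,uv,z in[("top",(193.5,205),75),("side",(224,183),75),("top",(335,195),220),("side",(282,218),220),("top",(330,159),23),("top",(260,177),35),("top",(391,247),40),("top",(117,211),75),("top",(247,146),5)]: print(n,uv,ray(n,uv,z).round())
E
```

```text
[260. 373.  37.] 2778.5 (223, 337, 74, 47)
[ 52. 358.  57.] 5077.0 (0, 308, 105, 76)
[391. 247.  11.] 315.5 (381, 238, 21, 20)
[480. 242.  37.] 2456.0 (443, 213, 69, 54)
[ 48. 248.  40.] 3156.0 (12, 210, 74, 78)
[116. 212.  14.] 479.0 (103, 200, 28, 24)
[327. 197.  22.] 1184.0 (306, 181, 43, 37)
[193. 205.  33.] 3256.5 (161, 172, 65, 66)
[260. 173.  13.] 302.5 (249, 163, 22, 19)
[330. 159.  11.] 339.0 (319, 149, 22, 22)
[440. 124.  33.] 1747.5 (409, 103, 63, 48)
[251. 123.  37.] 734.5 (234, 86, 30, 75)
[256.  34. 258.] 46367.0 (0, 0, 512, 174)
top (193.5, 205) [534. 199.  75.]
side (224, 183) [526. 182.  75.]
top (335, 195) [ 552. -212.  220.]
side (282, 218) [ 549. -220.  220.]
top (330, 159) [ 679. -232.   23.]
top (260, 177) [623.  -7.  35.]
top (391, 247) [ 399. -413.   40.]
top (117, 211) [517. 437.  75.]
top (247, 146) [728.  35.   5.]
```

View pics/z.png

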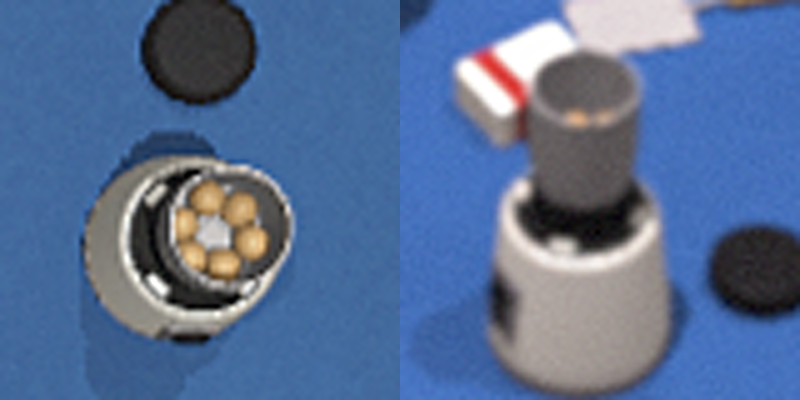

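Rim centre at about (336.2,195.3) top, (281.8,217) side. The four lugs and base outline are visible too; I'll combine these estimates.

Run:
```python
from h import *
print(ray("top",(336.1,195.2),220),ray("side",(281.7,216.8),220))
# lugs crop px in top: (154,193),(158,284),(244,288) ; side lugs (522,187),(563,244),(640,215)
for n,l in(("top",[(154,193),(158,284),(244,288)]),("side",[(122,187),(163,244),(240,215)])):
    o=(290,150) if n=="top" else (245,200)
    P=np.array([ray(n,(u/5+o[0]-.4,v/5+o[1]-.4),119)[:2] for u,v in l])
    A=np.c_[2*P,np.ones(3)]; c=np.linalg.solve(A,(P**2).sum(1)); print(n,P.round(),c[:2],np.sqrt(c[2]+c[0]**2+c[1]**2))
# bowl: rim outline ellipse fits
for n,box in(("top",(155,165,232,245)),("side",(190,160,258,212))):
    im=cv2.imread(f"pics/{n}0.png"); h=cv2.cvtColor(im,cv2.COLOR_BGR2HSV)
    x0,y0,x1,y1=box; m=(h[y0:y1,x0:x1,1]<110).astype(np.uint8)
    c=max(cv2.findContours(m,0,1)[0],key=cv2.contourArea); r=cv2.boundingRect(c); e=cv2.fitEllipse(c); print(r,e)
    u=e[0][0]+x0; v=e[0][1]+y0
    if n=="side": v=r[1]+y0+16
    print(n,(u,v),ray(n,(u,v),75))
```

```text
[ 551.46300033 -215.419799    220.        ] [ 551.18817394 -215.44966737  220.        ]
top [[ 579. -187.]
 [ 525. -188.]
 [ 522. -239.]] [ 552.31348038 -214.8975997 ] 38.722652357982284
side [[ 524. -184.]
 [ 524. -239.]
 [ 578. -239.]] [ 551.13367597 -211.68146102] 38.6209477618396
(6, 7, 65, 66) ((37.9458122253418, 39.61452102661133), (63.947330474853516, 64.86326599121094), 21.960554122924805)
top (192.9458122253418, 204.61452102661133) [534.86217411 200.66794723  75.        ]
(7, 0, 61, 44) ((36.40906524658203, 21.00209617614746), (40.026611328125, 62.45271301269531), 70.25544738769531)
side (226.40906524658203, 176) [551.09064165 216.06550246  75.        ]
```

Axis of base is about (551.5,-215), bowl centre about (535,200). Tool can't be tilted, so the plan: carry the cup, tip it about the pads against the base edge, worktop and bowl rim. First I'll compute the approach rows.

Run:
```python
from h import *
p=np.array([198.,486,226.7]); g=np.array([551.5,-215,250]); o=get_obs()
yaw=2.7547; st=(yaw-np.pi/2)/15; N=30
for k in range(15):
    d=(g-p)/N/25; c,s=np.cos(yaw),np.sin(yaw)
    print(np.round([d[0]*c+d[1]*s, d[0]*s-d[1]*c, -d[2]],2).tolist(), end=","); yaw-=st
    if k%5==4: print()
d=(g-p)/N/25; print(st/np.radians(5), [d[1],d[0],-d[2]])
```

```text
[-0.79, -0.69, -0.03],[-0.84, -0.62, -0.03],[-0.89, -0.56, -0.03],[-0.93, -0.48, -0.03],[-0.96, -0.41, -0.03],
[-0.99, -0.33, -0.03],[-1.02, -0.25, -0.03],[-1.03, -0.17, -0.03],[-1.04, -0.09, -0.03],[-1.05, -0.01, -0.03],
[-1.04, 0.08, -0.03],[-1.03, 0.16, -0.03],[-1.02, 0.24, -0.03],[-1.0, 0.32, -0.03],[-0.97, 0.4, -0.03],
0.9044357843291717 [np.float64(-0.9346666666666666), np.float64(0.4713333333333333), np.float64(-0.031066666666666683)]
```

>>> arm_command([
  [-0.79,-0.69,-0.1],
  [-0.84,-0.62,-0.1],
  [-0.89,-0.56,-0.1],
  [-0.93,-0.48,-0.1],
  [-0.96,-0.41,-0.1],
], gripper=[91.8,91.8,91.8,91.8,91.8], twist=[0.904,0.904,0.904,0.904,0.904])

```text
time: 0.72
tool_pos: [257.1, 368.4, 239.0]
tcp_rot: [-3.141, 0.0, 2.358]
contact_force: [0.8, 0.5, 0.1]
grip_width: 91.7
finger_force: 0.0
```

>>> arm_command([
  [-0.99,-0.33,-0.1],
  [-1,-0.25,-0.1],
  [-1,-0.17,-0.1],
  [-1,-0.09,-0.1],
  [-1,-0.01,-0.1],
], gripper=[91.8,91.8,91.8,91.8,91.8], twist=[0.904,0.904,0.904,0.904,0.904])

```text
time: 1.35
tool_pos: [314.1, 254.7, 251.6]
tcp_rot: [-3.141, -0.0, 1.963]
contact_force: [0.1, 0.3, 0.2]
grip_width: 91.6
finger_force: 0.0
```

>>> arm_command([
  [-1,0.08,0],
  [-1,0.16,0],
  [-1,0.24,0],
  [-1,0.32,0],
  [-0.97,0.4,0],
], gripper=[91.8,91.8,91.8,91.8,91.8], twist=[0.904,0.904,0.904,0.904,0.904])

```text
time: 1.98
tool_pos: [372.6, 140.2, 251.5]
tcp_rot: [-3.141, -0.0, 1.569]
contact_force: [0.5, -0.0, -0.3]
grip_width: 91.8
finger_force: 0.0
```

>>> arm_command([
  [-0.94,0.47,0],
  [-0.94,0.47,0],
  [-0.94,0.47,0],
  [-0.94,0.47,0],
  [-0.94,0.47,0],
], gripper=[91.8,91.8,91.8,91.8,91.8], twist=[0,0,0,0,0])

```text
time: 2.6
tool_pos: [431.4, 22.8, 251.4]
tcp_rot: [-3.141, -0.0, 1.571]
contact_force: [-0.6, -0.6, 0.1]
grip_width: 91.7
finger_force: 0.0
```

>>> arm_command([
  [-0.94,0.47,0],
  [-0.94,0.47,0],
  [-0.94,0.47,0],
  [-0.94,0.47,0],
  [-0.94,0.47,0],
], gripper=[91.8,91.8,91.8,91.8,91.8], twist=[0,0,0,0,0])

```text
time: 3.22
tool_pos: [490.3, -94.6, 251.3]
tcp_rot: [-3.141, -0.0, 1.571]
contact_force: [0.2, 0.1, 0.7]
grip_width: 91.7
finger_force: 0.0
```

>>> arm_command([
  [-0.96,0.49,0],
  [-0.96,0.49,0],
  [-0.96,0.49,0],
  [-0.96,0.49,0],
  [-0.96,0.49,0],
], gripper=[91.8,91.8,91.8,91.8,91.8], twist=[0,0,0,0,0])

```text
time: 3.85
tool_pos: [551.7, -214.5, 251.2]
tcp_rot: [-3.141, -0.001, 1.571]
contact_force: [-0.2, -0.1, 0.7]
grip_width: 92.0
finger_force: 0.0
```

>>> arm_command([
  [0,0,0.6],
  [0,0,0.6],
  [0,0,0.7],
  [0,0,0.7],
  [0,0,0.7],
], gripper=[91.8,91.8,91.8,91.8,91.8], twist=[0,0,0,0,0])

```text
time: 4.47
tool_pos: [550.6, -212.3, 167.7]
tcp_rot: [-3.14, -0.001, 1.572]
contact_force: [0.9, 0.4, -0.1]
grip_width: 91.9
finger_force: 0.0
```

>>> arm_command([
  [0,0,0],
  [0,0,0],
  [0,0,0],
  [0,0,0],
  [0,0,0],
], gripper=[60,60,60,60,60], twist=[0,0,0,0,0])

```text
time: 5.1
tool_pos: [551.9, -213.8, 170.0]
tcp_rot: [3.14, 0.0, 1.571]
contact_force: [1.3, 1.4, 4.1]
grip_width: 68.6
finger_force: 30.0
```

>>> arm_command([
  [0,0,-0.5],
  [0,0,-0.8],
  [0,0,-0.7],
  [0,0,0],
  [-0.5,0,0],
], gripper=[60,60,60,60,60], twist=[0,0,0,0,0])

```text
time: 5.72
tool_pos: [551.2, -226.0, 218.6]
tcp_rot: [-3.14, -0.001, 1.573]
contact_force: [0.5, -1.1, -2.3]
grip_width: 68.7
finger_force: 30.0
```

>>> arm_command([
  [-0.8,0,0],
  [-0.9,0,0],
  [-0.9,0,0],
  [-0.6,0,0],
  [-0.2,0,0],
], gripper=[60,60,60,60,60], twist=[0,0,0,0,0])

```text
time: 6.35
tool_pos: [551.3, -312.6, 218.9]
tcp_rot: [-3.141, -0.0, 1.57]
contact_force: [-0.5, -0.3, -1.5]
grip_width: 68.8
finger_force: 30.0
```

>>> arm_command([
  [0,0,0.5],
  [0,0,0.9],
  [0,0,0.9],
  [0,0,0.5],
  [0,0,0],
], gripper=[60,60,60,60,60], twist=[0,0,0,0,0])

```text
time: 6.98
tool_pos: [551.3, -310.5, 148.1]
tcp_rot: [-3.14, -0.002, 1.572]
contact_force: [-0.3, 0.5, -1.9]
grip_width: 68.3
finger_force: 30.0
```

Run:
```python
from h import *
t=capture("top"); s=capture("side")
a=cv2.resize(t[150:250,280:400],(480,400)); b=cv2.resize(s[180:290,230:340],(400,400))
cv2.imwrite("pics/a1.png",np.hstack([a[:,:400],b])[:,:,::-1])
```

```text
(no output)
```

View pics/a1.png

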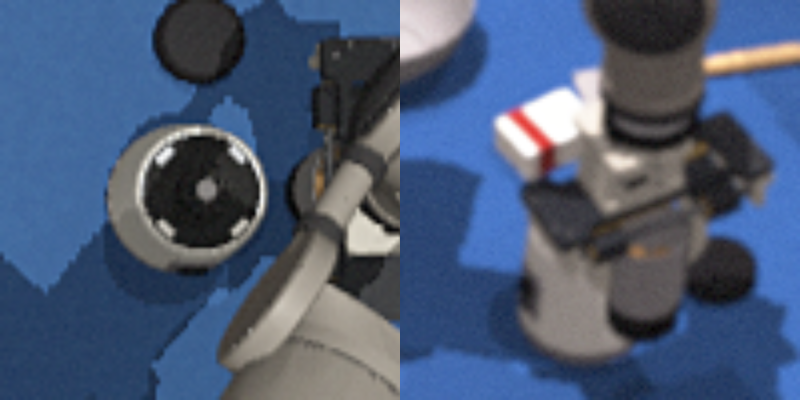

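The deck is clear with the coupling in its middle (grey dot, top pixel (331.7,197.5)); the cup is held upright beside the base, right of it. Now tip it against the base edge.

>>> arm_command([
  [0.4,0,0],
  [0.4,0,0],
  [0.3,0,0],
  [0.3,0,0],
  [0,0,0],
], gripper=[60,60,60,60,60], twist=[0,0,0,0,0])

```text
time: 7.7
tool_pos: [552.2, -278.0, 151.7]
tcp_rot: [3.138, 0.006, 1.572]
contact_force: [-1.7, -6.3, 4.0]
grip_width: 68.6
finger_force: 30.0
```

Run:
```python
from h import *
print(ray("top",(331.5,197.3),143))
s=capture("side")
cv2.imwrite("pics/a2.png",cv2.resize(s[160:290,210:340],(520,520))[:,:,::-1])
```

```text
[ 549.97656542 -215.03699197  143.        ]
```

View pics/a2.png

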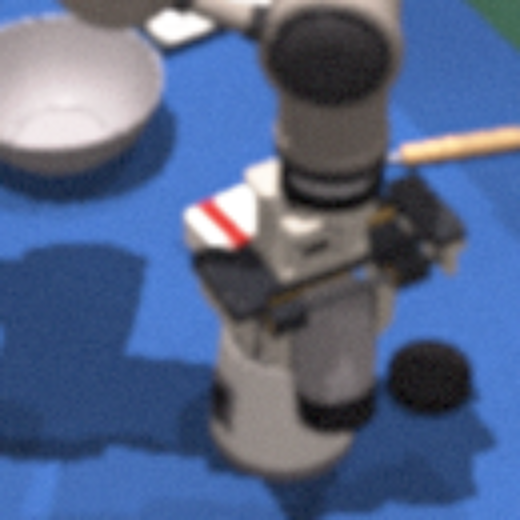

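The cup foot is lagging against the housing (crop (340,410)); ~6 N push, tilting as intended. Continue.

>>> arm_command([
  [0.2,0,0],
  [0.2,0,0],
  [0.2,0,0],
  [0.15,0,0],
  [0,0,0],
], gripper=[60,60,60,60,60], twist=[0,0,0,0,0])

```text
time: 8.38
tool_pos: [551.6, -258.7, 151.5]
tcp_rot: [3.14, 0.004, 1.572]
contact_force: [-2.9, -4.0, 5.0]
grip_width: 67.9
finger_force: 30.0
```

Run:
```python
from h import *
print(get_obs()["moment"])
s=capture("side");t=capture("top")
b=cv2.resize(s[160:290,230:330],(400,520)); a=cv2.resize(t[130:260,290:390],(400,520))
cv2.imwrite("pics/a3.png",np.hstack([b,a])[:,:,::-1])
```

```text
[-1.09412042  0.85125679 -0.00588764]
```

View pics/a3.png

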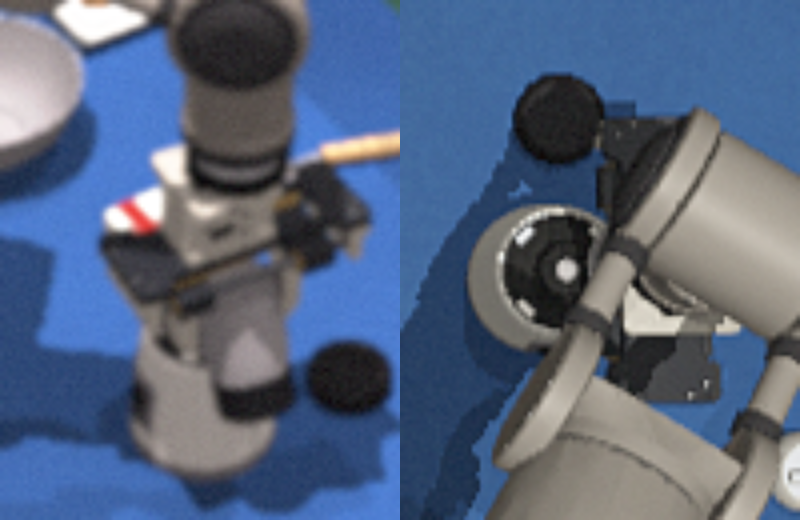

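Cup tilts about 35°, foot toward the right (crop (255,390)), nuts inside. Now carry it over the base to the free worktop before the bowl.

>>> arm_command([
  [0,0,-0.6],
  [0,0,-0.9],
  [0,0,-0.9],
  [0,0,-0.6],
  [0.3,-0.1,0],
], gripper=[60,60,60,60,60], twist=[0,0,0,0,0])

```text
time: 9.1
tool_pos: [549.5, -250.0, 225.5]
tcp_rot: [3.139, 0.001, 1.571]
contact_force: [0.3, -0.5, -2.1]
grip_width: 67.9
finger_force: 30.0
```

>>> arm_command([
  [0.7,-0.2,0],
  [0.9,-0.2,0],
  [0.9,-0.2,0],
  [0.9,-0.2,0],
  [0.9,-0.2,0],
], gripper=[60,60,60,60,60], twist=[0,0,0,0,0])

```text
time: 9.72
tool_pos: [523.5, -140.8, 224.1]
tcp_rot: [-3.141, -0.0, 1.572]
contact_force: [0.2, -0.4, -1.1]
grip_width: 67.8
finger_force: 30.0
```

>>> arm_command([
  [0.9,0,0],
  [0.9,0,0],
  [0.9,0,0.2],
  [0.7,0,0.5],
  [0.3,0,0.8],
], gripper=[60,60,60,60,60], twist=[0,0,0,0,0])

```text
time: 10.35
tool_pos: [523.9, -48.6, 186.3]
tcp_rot: [3.14, 0.0, 1.573]
contact_force: [0.8, -1.1, -3.0]
grip_width: 67.8
finger_force: 30.0
```

>>> arm_command([
  [0,0,1],
  [0,0,1],
  [0,0,1],
  [0,0,0.8],
  [0,0,0.4],
], gripper=[60,60,60,60,60], twist=[0,0,0,0,0])

```text
time: 10.98
tool_pos: [523.0, -49.5, 80.2]
tcp_rot: [-3.139, -0.001, 1.572]
contact_force: [-0.2, -0.8, -2.2]
grip_width: 67.8
finger_force: 30.0
```

>>> arm_command([
  [0,0,0.3],
  [0,0,0.2],
  [0,0,0.2],
  [0,0,0],
  [0,0,0],
], gripper=[60,60,60,60,60], twist=[0,0,0,0,0])

```text
time: 11.6
tool_pos: [524.1, -50.1, 64.5]
tcp_rot: [3.141, 0.0, 1.571]
contact_force: [0.1, -0.0, -1.3]
grip_width: 67.9
finger_force: 30.0
```

>>> arm_command([
  [0.1,0,0.25],
  [0.35,0,0.25],
  [0.35,0,0.25],
  [0.35,0,0.25],
  [0.3,0,0.2],
], gripper=[60,60,60,60,60], twist=[0,0,0,0,0])

```text
time: 12.22
tool_pos: [523.7, -12.1, 35.8]
tcp_rot: [3.141, -0.001, 1.571]
contact_force: [-4.8, 5.9, 14.3]
grip_width: 66.3
finger_force: 29.9
```

Run:
```python
from h import *
s=capture("side");t=capture("top")
b=cv2.resize(s[130:260,180:310],(400,400)); a=cv2.resize(t[150:250,200:300],(400,400))
cv2.imwrite("pics/a4.png",np.hstack([b,a])[:,:,::-1])
```

```text
(no output)
```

View pics/a4.png

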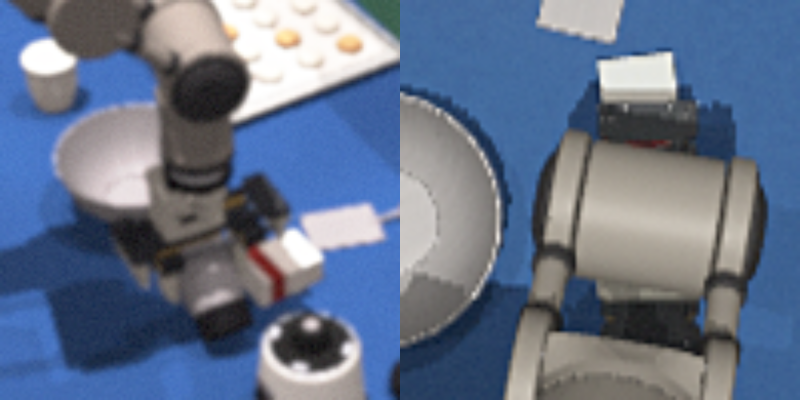

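Cup is lying well over with its foot (side crop (225,320)) towards the base; the carton is untouched. Estimate tilt from the foot pixel.

Run:
```python
from h import *
print(get_obs()["grip_width"],get_obs()["contact_force"])
for th in (50,60,70,80):
    c,s=np.cos(np.radians(th)),np.sin(np.radians(th))
    for dz in(0,8):
        P=np.array([523.7,-12,54.8+dz])
        f=lambda q:np.round(((proj("side",q)-[180,130])*400/130)).tolist()
        m=np.array([0,s,c]); print(th,dz,"foot",f(P-73*m),"skirt top",f(P-42*m),"low z",P[2]-73*c-31*s)
```

```text
66.12089022186656 [-4.21381143  8.60293361 13.9669402 ]
50 0 foot [226.0, 334.0] skirt top [216.0, 308.0] low z -15.870873243805693
50 8 foot [226.0, 329.0] skirt top [216.0, 303.0] low z -7.870873243805693
60 0 foot [229.0, 332.0] skirt top [218.0, 307.0] low z -8.546787517317608
60 8 foot [229.0, 327.0] skirt top [218.0, 302.0] low z -0.5467875173176076
70 0 foot [231.0, 327.0] skirt top [219.0, 304.0] low z 0.7020582928630148
70 8 foot [230.0, 322.0] skirt top [219.0, 299.0] low z 8.702058292863015
80 0 foot [232.0, 321.0] skirt top [219.0, 301.0] low z 11.594642686935629
80 8 foot [231.0, 316.0] skirt top [219.0, 296.0] low z 19.59464268693563
```

>>> arm_command([
  [0,0,-0.4],
  [0,0,-0.8],
  [0,0,-1],
  [0,0,-1],
  [0,0,-0.6],
], gripper=[60,60,60,60,60], twist=[0,0,0,0,0])

```text
time: 12.95
tool_pos: [524.4, -14.1, 130.5]
tcp_rot: [3.14, 0.0, 1.571]
contact_force: [0.3, -0.2, -1.6]
grip_width: 66.4
finger_force: 29.9
```

>>> arm_command([
  [0.2,0,0],
  [0.4,0.1,0],
  [0.6,0.1,0],
  [0.7,0.1,0],
  [0.8,0.1,0],
], gripper=[60,60,60,60,60], twist=[0,0,0,0,0])

```text
time: 13.58
tool_pos: [533.8, 55.3, 128.8]
tcp_rot: [-3.141, -0.0, 1.572]
contact_force: [-0.5, 0.0, -2.5]
grip_width: 66.5
finger_force: 29.9
```

Run:
```python
from h import *
print(get_obs()["grip_width"],get_obs()["contact_force"],get_obs()["moment"])
s=capture("side");t=capture("top")
b=cv2.resize(s[100:230,180:310],(400,400)); a=cv2.resize(t[150:250,180:280],(400,400))
cv2.imwrite("pics/a5.png",np.hstack([b,a])[:,:,::-1])
```

```text
66.53029921403214 [-0.48095265  0.02122423 -2.54309608] [-0.02221886  0.02042911  0.00629175]
```

View pics/a5.png

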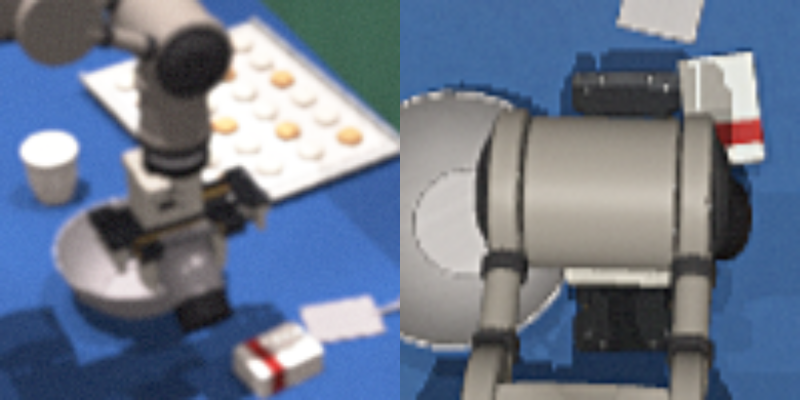

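Cup still tilted about 65–70° (foot at side crop (205,308), top crop (735,215)), carton in place, no nuts dropped. Continue over the bowl and press the skirt on the rim.

>>> arm_command([
  [0.7,0,0],
  [0.7,0,0],
  [0.7,0,0],
  [0.6,0,0],
  [0.4,0,0.2],
], gripper=[60,60,60,60,60], twist=[0,0,0,0,0])

```text
time: 14.3
tool_pos: [534.0, 132.3, 124.4]
tcp_rot: [3.141, -0.0, 1.572]
contact_force: [-0.4, 0.4, -2.2]
grip_width: 66.1
finger_force: 29.9
```

>>> arm_command([
  [0.1,0,0.4],
  [0.1,0,0.3],
  [0.1,0,0.2],
  [0.1,0,0.2],
  [0.1,0,0.2],
], gripper=[60,60,60,60,60], twist=[0,0,0,0,0])

```text
time: 14.92
tool_pos: [534.4, 143.4, 92.2]
tcp_rot: [3.14, 0.0, 1.571]
contact_force: [-1.3, -1.7, 4.0]
grip_width: 66.0
finger_force: 30.0
```

>>> arm_command([
  [0.1,0,0.15],
  [0.1,0,0.15],
  [0.1,0,0.15],
  [0.1,0,0.15],
  [0.1,0,0.15],
], gripper=[60,60,60,60,60], twist=[0,0,0,0,0])

```text
time: 15.55
tool_pos: [533.8, 156.4, 72.7]
tcp_rot: [3.142, -0.0, 1.572]
contact_force: [0.1, -1.9, 3.4]
grip_width: 66.0
finger_force: 30.0
```

Run:
```python
from h import *
s=capture("side");t=capture("top")
b=cv2.resize(s[100:230,180:310],(400,400)); a=cv2.resize(t[150:250,150:250],(400,400))
cv2.imwrite("pics/a6.png",np.hstack([b,a])[:,:,::-1])
```

```text
(no output)
```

View pics/a6.png

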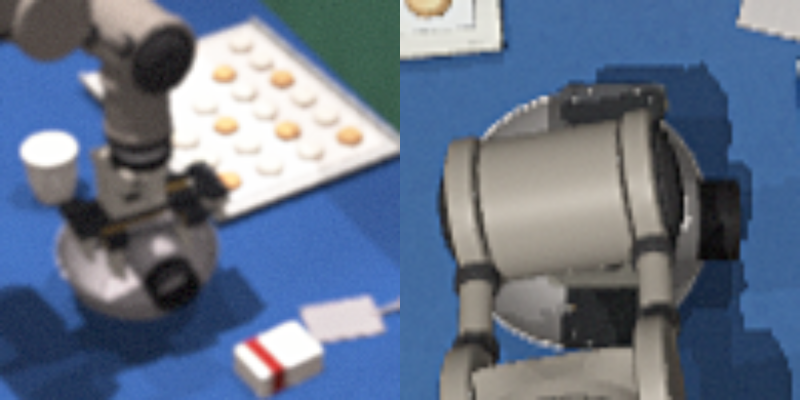

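Cup is past horizontal over the bowl, foot (side crop (172,280)) resting on the rim. Tilt further and shake.

>>> arm_command([
  [0.05,0,0.2],
  [0.05,0,0.15],
  [0,0,0.1],
  [0,0,0],
  [0,0,0],
], gripper=[60,60,60,60,60], twist=[0,0,0,0,0])

```text
time: 16.27
tool_pos: [533.7, 158.8, 61.7]
tcp_rot: [-3.142, -0.0, 1.571]
contact_force: [-0.5, -1.2, 2.8]
grip_width: 66.0
finger_force: 30.0
```

>>> arm_command([
  [0,0.15,0],
  [0,-0.3,0],
  [0,0.3,0],
  [0,-0.3,0],
  [0,0.15,0],
], gripper=[60,60,60,60,60], twist=[0,0,0,0,0])

```text
time: 16.9
tool_pos: [533.1, 158.7, 61.7]
tcp_rot: [-3.141, 0.0, 1.572]
contact_force: [-0.5, -0.8, 3.2]
grip_width: 66.5
finger_force: 30.0
```

>>> arm_command([
  [0,0,-0.5],
  [0,0,-1],
  [0,0,-1],
  [0,0,-1],
  [0,0,-0.8],
], gripper=[60,60,60,60,60], twist=[0,0,0,0,0])

```text
time: 17.52
tool_pos: [533.6, 159.0, 170.6]
tcp_rot: [3.141, -0.001, 1.571]
contact_force: [-0.3, -0.4, -2.4]
grip_width: 66.2
finger_force: 30.0
```

>>> arm_command([
  [-0.5,0,-0.4],
  [-1,0,-0.4],
  [-1,0,0],
  [-1,0,0],
  [-1,0,0],
], gripper=[60,60,60,60,60], twist=[0,0,0,0,0])

```text
time: 18.15
tool_pos: [533.2, 44.8, 188.8]
tcp_rot: [-3.14, -0.0, 1.571]
contact_force: [-0.1, -0.4, -1.5]
grip_width: 66.2
finger_force: 30.0
```

>>> arm_command([
  [-1,0,0],
  [-1,0,0],
  [-0.6,0,0],
  [-0.2,0,0],
  [0,0,0],
], gripper=[60,60,60,60,60], twist=[0,0,0,0,0])

```text
time: 18.77
tool_pos: [533.8, -23.7, 189.1]
tcp_rot: [-3.141, -0.0, 1.571]
contact_force: [-0.5, 0.5, -2.1]
grip_width: 66.3
finger_force: 30.0
```

Run:
```python
from h import *
s=capture("side");t=capture("top")
cv2.imwrite("pics/t7.png",t[:,:,::-1]);cv2.imwrite("pics/s7.png",s[:,:,::-1])
o=get_obs();print(o["contact_force"],o["grip_width"])
h=cv2.cvtColor(t,cv2.COLOR_RGB2HSV)
m=((h[...,0]>5)&(h[...,0]<28)&(h[...,1]>70)&(h[...,2]>90)).astype(np.uint8)
for n in [1]:
    k,l,st,ce=cv2.connectedComponentsWithStats(m)
    for i in range(1,k):
        if st[i,4]>8: print(st[i].tolist(),ce[i].round())
b=cv2.resize(s[130:280,190:340],(400,400)); a=cv2.resize(t[160:250,150:240],(400,400),interpolation=cv2.INTER_CUBIC)
cv2.imwrite("pics/a7.png",np.hstack([b,a])[:,:,::-1])
g=cv2.cvtColor(t[165:245,155:232],cv2.COLOR_RGB2HSV)
x=cv2.fitEllipse(max(cv2.findContours((g[...,1]<110).astype(np.uint8),0,1)[0],key=cv2.contourArea));print(x)
```

```text
[-0.06720778 -0.36167501 -1.86304881] 65.93279027503992
[147, 84, 12, 11, 94] [152.  89.]
[250, 87, 13, 36, 186] [256. 104.]
[94, 89, 12, 11, 88] [99. 94.]
[131, 105, 9, 11, 31] [135. 109.]
[78, 110, 12, 11, 89] [ 83. 115.]
[114, 126, 12, 12, 103] [120. 131.]
[61, 131, 12, 12, 106] [ 67. 136.]
[151, 143, 12, 11, 98] [157. 148.]
[199, 206, 6, 7, 33] [201. 209.]
((38.25551986694336, 39.65312194824219), (63.86445617675781, 64.88963317871094), 22.410520553588867)
```

Run:
```python
from h import *
for n,box in(("t7",(165,235,160,228)),("s7",(160,212,195,255))):
    im=cv2.imread(f"pics/{n}.png").astype(int); y0,y1,x0,x1=box
    d=(im[y0:y1,x0:x1,2]-im[y0:y1,x0:x1,0])
    for th in(20,35):
        k,l,st,ce=cv2.connectedComponentsWithStats((d>th).astype(np.uint8))
        print(n,th,[(st[i,2],st[i,3],st[i,4],(ce[i]+[x0,y0]).round(1).tolist()) for i in range(1,k) if st[i,4]>5])
```

```text
t7 20 [(np.int32(7), np.int32(7), np.int32(40), [200.9, 209.2])]
t7 35 [(np.int32(6), np.int32(7), np.int32(35), [201.2, 209.1])]
s7 20 [(np.int32(18), np.int32(12), np.int32(42), [238.9, 175.5]), (np.int32(8), np.int32(5), np.int32(31), [222.6, 195.2])]
s7 35 [(np.int32(6), np.int32(3), np.int32(8), [236.5, 176.0]), (np.int32(6), np.int32(4), np.int32(20), [222.7, 194.8])]
```

```bash
cat >> h.py <<'E'
def tri(ut,us):
    L=[];r=[]
    for n,uv in(("top",ut),("side",us)):
        K,p,A=cam(n); d=A@np.linalg.solve(K,[uv[0],uv[1],1]); d/=np.linalg.norm(d); M=np.eye(3)-np.outer(d,d); L.append(M); r.append(M@p)
    x,res,*_=np.linalg.lstsq(np.vstack(L),np.hstack(r),rcond=None); return x.round(1),np.sqrt(res).round(1)
E
python3 - <<'E'
from h import *
print("pour: foot",tri((235,205),(236,191)))
P=np.array([533.8,-23.7,208])
for n in("top","side"):
    im=cv2.imread(f"pics/{n[0]}7.png"); 
    for th in (80,95,110):
        c,s=np.cos(np.radians(th)),np.sin(np.radians(th)); m=np.array([0,s,c]); print(n,th,proj(n,P-73*m).round(1),proj(n,P-42*m).round(1))
    u,v=proj(n,P-np.array([0,65,0])).astype(int)
    dark=(im.max(2)[v-22:v+22,u-25:u+25]<55).astype(np.uint8)
    k,l,st,ce=cv2.connectedComponentsWithStats(dark)
    print([(st[i].tolist(),(ce[i]+[u-25,v-22]).round(1).tolist()) for i in range(1,k) if st[i,4]>15],u,v)
    print("\n".join("".join(".:+*#@"[min(5,int(x)//35)] for x in row) for row in im.max(2)[v-22:v+22,u-25:u+25][::2]))
E
```

```text
pour: foot (array([528.6,  68.8, 119.2]), array([3.5]))
top 80 [291.7 202.4] [280.8 202.4]
top 95 [292.5 202.1] [281.2 202.3]
top 110 [291.4 201.8] [280.5 202.1]
[([31, 7, 7, 29, 56], [299.2, 201.4])] 289 202
#####*#****************++**++*****+*##############
#################*********+:*#*****+##############
##########################++*######+*###########*+
##########################:+#######+*##########*+*
#########################*:*#######+:*########+***
@@@@@@@##@@##############*+*@####@#:::#######*****
@@@@@@@@@@@@@@@@@#@#@##@#++#@####@*::.*####*+*****
@@@@@@@@@@@@@@@@@@@@@@@@#:*@@@@#@@+:::+####+******
@@@@@@@@@@@@@@@@@@@@@@@@*:#@@@@@@#+:::*####*******
@@@@@@@@@@@@@@@@@@@@@@@@:+@@@@@@@*::::####+*******
@@@@@@@@@@@@@@@@@@@@@@@#:*@@@@@@@*::::####+*******
@@@@@@@@@@@@@@@@@@@@@@@*:#@@@@@@#+:::*####********
#######@#@@#@@@@@@@@@@#:*@@@@@@@*::::#####********
###################@@@*:*@@@@@@#+::::#####********
######################++#@###@@#+:::*#####********
#####################*:*######@+:::+######********
#####################++*#####@#:::+#######*******#
**********###########:+#
[... 848 characters left out ...]
***+::.::.:::+++++::.:*#@@@@@@@@@@@@@
@@@@#****+++++++:.:::::+++++++::...:*#@@@@@@@@@@@@
@@@#****++++++++:..:::++++++::.....+*@@@@@@@@@@@@@
+++++++++++++++++::::+++++::......:*#@@@@@@@@@@@@@
++++++++++++++*+++::::::.........+*@@@@@@@@@@@@@@@
++++++++++++++++++++::........:+*#@@@@@@@@@@@@@@@@
+++++++++++++*+**##@#*+::::++*#@@@@@@@@@@@@@@@@@@@
+++++++++*++***##@@@@@@@##@@@@@@@@@@@@@@@@@@@@@@@@
++++++++****##@@@@@@@@@@@@@@@@@@@@@@@@@@@@@@@@@@@@
+*****###@@@@@@@@@@@@@@@@@@@@@@@@@@@@@@@@@@@@@@@@@
#@@@@@@@@@@@@@@@@@@@@@@@@@@@#####@@@@@@@@@@@@@@@@@
@@@@@@@@@@@@@@@@@@@@@@@@@@@@@######@@@@@@@@@@@@@@@
@@@@@@@@@@@@@@@@@@@@@@###@@@@@@###*##@@@@@@@@@@@@@
@@@@@@@@@@####***********###@@@@@######@@@@@@@####
```

Run:
```python
from h import *
print(tri((299.5,200),(258,193)))
# nuts in top view near mouth / side: warm pixels anywhere around gripper
for n in"ts":
    im=cv2.imread(f"pics/{n}7.png").astype(int); d=((im[...,2]-im[...,0])>30).astype(np.uint8)
    k,l,st,ce=cv2.connectedComponentsWithStats(d); print(n,[(int(st[i,4]),ce[i].round().tolist()) for i in range(1,k) if st[i,4]>12 and 180<ce[i][0]<340 and 120<ce[i][1]<290])
```

```text
(array([ 532. , -110.9,  243.7]), array([9.3]))
t [(36, [201.0, 209.0])]
s [(18, [232.0, 122.0]), (39, [271.0, 125.0]), (43, [273.0, 142.0]), (45, [293.0, 144.0]), (21, [259.0, 160.0]), (15, [237.0, 176.0]), (24, [222.0, 195.0]), (148, [325.0, 196.0]), (113, [267.0, 218.0])]
```

Run:
```python
from h import *
s=cv2.imread("pics/s7.png");t=cv2.imread("pics/t7.png")
a=cv2.resize(s[130:230,180:280],(400,400),interpolation=cv2.INTER_CUBIC); b=cv2.resize(t[150:250,155:255],(400,400),interpolation=cv2.INTER_CUBIC)
c=cv2.resize(t[140:240,230:430],(400,200)); d=cv2.resize(s[190:290,220:420],(400,200))
cv2.imwrite("pics/a8.png",np.vstack([np.hstack([a,b]),np.hstack([c,d])]))
```

```text
(no output)
```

View pics/a8.png

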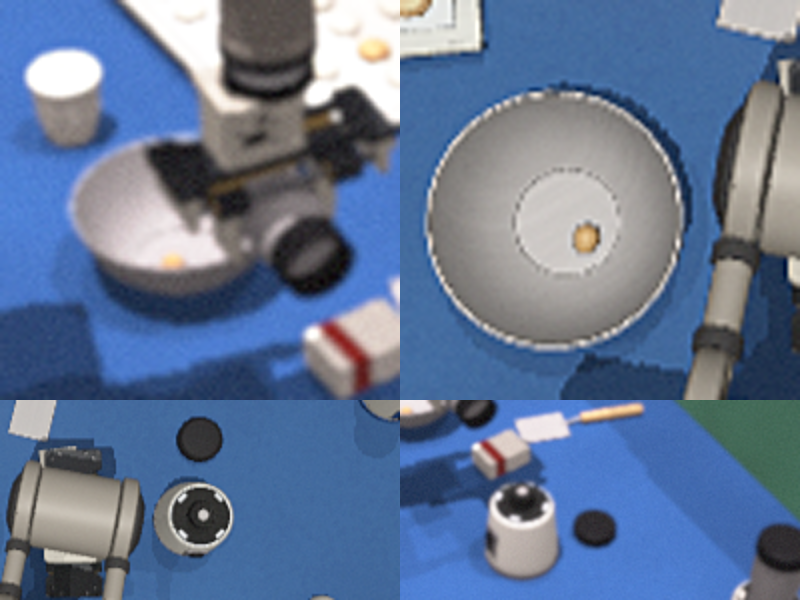

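Only one chestnut is in the bowl (top crop (585,238)); the other five are still in the cup, which is held slightly past horizontal; bowl and base haven't moved. Go back over the bowl and shake along the cup axis.

>>> arm_command([
  [0.8,0,0.2],
  [1,0,0.7],
  [1,0,0.7],
  [1,0,0.7],
  [1,0,0.7],
], gripper=[60,60,60,60,60], twist=[0,0,0,0,0])

```text
time: 19.5
tool_pos: [533.3, 98.7, 113.4]
tcp_rot: [-3.141, -0.0, 1.573]
contact_force: [-0.6, 0.0, -1.4]
grip_width: 66.3
finger_force: 30.0
```

>>> arm_command([
  [1,0,0],
  [1,0,0],
  [0,0,0],
  [-1,0,0],
  [1,0,0],
], gripper=[60,60,60,60,60], twist=[0,0,0,0,0])

```text
time: 20.12
tool_pos: [533.7, 144.3, 114.1]
tcp_rot: [-3.141, 0.001, 1.568]
contact_force: [0.1, 0.6, -1.4]
grip_width: 65.9
finger_force: 30.0
```

>>> arm_command([
  [-1,0,0],
  [1,0,0],
  [-1,0,0],
  [1,0,0],
  [0,0,0],
], gripper=[60,60,60,60,60], twist=[0,0,0,0,0])

```text
time: 20.75
tool_pos: [533.5, 147.1, 114.2]
tcp_rot: [3.142, -0.0, 1.573]
contact_force: [-0.5, 0.2, -1.7]
grip_width: 65.7
finger_force: 30.0
```

```bash
cat >> h.py <<'E'
def nuts(tag):
    for n,box in(("top",(165,245,158,230)),("side",(160,212,195,255))):
        im=capture(n); cv2.imwrite(f"pics/{tag}_{n}.png",im[:,:,::-1]); im=im.astype(int); y0,y1,x0,x1=box
        k,l,st,ce=cv2.connectedComponentsWithStats(((im[y0:y1,x0:x1,0]-im[y0:y1,x0:x1,2])>25).astype(np.uint8))
        print(n,[(int(st[i,4]),(ce[i]+[x0,y0]).round().tolist()) for i in range(1,k) if st[i,4]>5])
E
python3 - <<'E'
from h import *
nuts("n1")
print([get_obs()["contact_force"][2].round(1)])
E
```

```text
top [(9, [165.0, 231.0])]
side [(15, [216.0, 166.0]), (42, [219.0, 193.0]), (23, [230.0, 192.0])]
[np.float64(-1.6)]
```

Nuts are coming out. Tilt further on the rim again, then shake more.

>>> arm_command([
  [0,0,0.6],
  [0.1,0,0.6],
  [0.2,0,0.4],
  [0.1,0,0.3],
  [0.1,0,0.3],
], gripper=[60,60,60,60,60], twist=[0,0,0,0,0])

```text
time: 21.48
tool_pos: [534.4, 158.4, 59.6]
tcp_rot: [3.14, 0.001, 1.572]
contact_force: [-1.1, -4.9, 9.0]
grip_width: 66.0
finger_force: 30.0
```

>>> arm_command([
  [0,0,-1],
  [0,0,-1],
  [-0.8,0,0],
  [0.8,0,0],
  [-0.8,0,0],
], gripper=[60,60,60,60,60], twist=[0,0,0,0,0])

```text
time: 22.1
tool_pos: [533.2, 139.8, 108.0]
tcp_rot: [-3.14, -0.001, 1.574]
contact_force: [0.6, -0.8, -1.5]
grip_width: 65.9
finger_force: 30.0
```

>>> arm_command([
  [1,0,0],
  [-1,0,0],
  [1,0,0],
  [-1,0,0],
  [1,0,0],
], gripper=[60,60,60,60,60], twist=[0,0,0,0,0])

```text
time: 22.72
tool_pos: [533.6, 161.0, 108.1]
tcp_rot: [-3.14, 0.001, 1.568]
contact_force: [0.1, 1.0, -1.6]
grip_width: 66.1
finger_force: 30.0
```

Run:
```python
from h import *
nuts("n2")
```

```text
top [(9, [160.0, 231.0]), (6, [168.0, 232.0])]
side [(7, [253.0, 160.0]), (14, [215.0, 164.0]), (53, [229.0, 190.0]), (70, [218.0, 192.0]), (6, [226.0, 196.0])]
```

>>> arm_command([
  [-0.6,0,-0.8],
  [-1,0,-0.8],
  [-1,0,-0.8],
  [-1,0,-0.5],
  [-1,0,0],
], gripper=[60,60,60,60,60], twist=[0,0,0,0,0])

```text
time: 23.45
tool_pos: [534.0, 47.1, 182.2]
tcp_rot: [3.14, 0.0, 1.572]
contact_force: [-0.3, 0.8, -1.2]
grip_width: 65.8
finger_force: 30.0
```

>>> arm_command([
  [-0.8,0,0],
  [-0.8,0,0],
  [-0.3,0,0],
  [0,0,0],
  [0,0,0],
], gripper=[60,60,60,60,60], twist=[0,0,0,0,0])

```text
time: 24.08
tool_pos: [533.7, 1.6, 181.5]
tcp_rot: [-3.141, -0.0, 1.572]
contact_force: [-0.4, 0.9, -1.0]
grip_width: 66.0
finger_force: 30.0
```

Run:
```python
from h import *
nuts("n3")
im=cv2.imread("pics/n3_top.png").astype(int)[185:228,170:220]; d=im[...,2]-im[...,0]
print("\n".join("".join(".:+*#@"[min(5,max(0,x//12))] for x in r) for r in d))
g=cv2.cvtColor(cv2.imread("pics/n3_top.png")[165:245,155:232],cv2.COLOR_BGR2HSV)
print(cv2.fitEllipse(max(cv2.findContours((g[...,1]<110).astype(np.uint8),0,1)[0],key=cv2.contourArea)))
```

```text
top [(36, [190.0, 198.0]), (35, [199.0, 199.0]), (78, [193.0, 212.0]), (75, [205.0, 211.0])]
side [(22, [234.0, 173.0]), (172, [224.0, 191.0])]
..................................................
..................................................
..................................................
..................................................
..................................................
..................................................
..................................................
..................................................
..................................................
..................................................
....................:.............................
..................@@@@@:....+@@@:.................
.................@@@@@@@...+@@@@@.................
.................@@@@@@@...@@@@@@:................
.................@@@@@@@..:@@@@@@:................
.................:@@@@@*..:@@@@@@.................
...................#@@#....#@@@@..................
............................++:...................
......................................
[... 637 characters left out ...]
......#@@@@@@.....+@@@@...............
...................@@@@@#......:*:................
...................:*##*..........................
..................................................
..................................................
..................................................
.................................................:
................................................:.
...............................................:..
..................................................
:.................................................
.:...........................................:....
((44.43074417114258, 40.71324157714844), (71.84383392333984, 75.31378173828125), 112.50765228271484)
```

All six chestnuts are in the bowl (six blobs). Now right the cup: hook its mouth on the base's right edge and lower.

>>> arm_command([
  [-0.6,0.1,-0.3],
  [-1,0.15,-0.3],
  [-1,0.15,0],
  [-1,0.15,0],
  [-1,0.15,0],
], gripper=[60,60,60,60,60], twist=[0,0,0,0,0])

```text
time: 24.8
tool_pos: [551.8, -115.5, 197.4]
tcp_rot: [3.141, 0.0, 1.572]
contact_force: [-0.3, 0.9, -2.1]
grip_width: 65.9
finger_force: 30.0
```

>>> arm_command([
  [-1,0,0],
  [-1,0,0],
  [-1,0,0],
  [-1,0,0],
  [-1,0,0],
], gripper=[60,60,60,60,60], twist=[0,0,0,0,0])

```text
time: 25.42
tool_pos: [551.5, -240.5, 197.2]
tcp_rot: [3.141, 0.0, 1.571]
contact_force: [0.3, -0.5, -1.6]
grip_width: 66.4
finger_force: 30.0
```

>>> arm_command([
  [-1,0,0],
  [-0.7,0,0.3],
  [0,0,0.6],
  [0,0,0.6],
  [0,0,0.3],
], gripper=[60,60,60,60,60], twist=[0,0,0,0,0])

```text
time: 26.05
tool_pos: [551.1, -280.0, 149.8]
tcp_rot: [-3.139, -0.002, 1.572]
contact_force: [0.3, 0.0, -0.9]
grip_width: 66.4
finger_force: 30.0
```

>>> arm_command([
  [0,0,0.3],
  [0,0,0.2],
  [0,0,0.2],
  [0,0,0.2],
  [0,0,0],
], gripper=[60,60,60,60,60], twist=[0,0,0,0,0])

```text
time: 26.68
tool_pos: [551.4, -281.2, 128.8]
tcp_rot: [-3.141, -0.0, 1.571]
contact_force: [0.7, 1.0, -1.4]
grip_width: 66.1
finger_force: 30.0
```

>>> arm_command([
  [-0.1,0,0.2],
  [-0.1,0,0.2],
  [-0.1,0,0.2],
  [-0.1,0,0.2],
  [0,0,0],
], gripper=[60,60,60,60,60], twist=[0,0,0,0,0])

```text
time: 27.3
tool_pos: [551.3, -291.4, 108.5]
tcp_rot: [-3.141, -0.001, 1.571]
contact_force: [-0.6, -0.4, -1.7]
grip_width: 66.0
finger_force: 30.0
```

```bash
cat >> h.py <<'E'
def ascii(n,c,w,hh):
    im=capture(n); u,v=proj(n,c).astype(int); print(u-w,v-hh)
    g=im.max(2)[v-hh:v+hh,u-w:u+w]; print("\n".join("".join(".:+*#@"[min(5,int(x)//35)] for x in r) for r in g[::2]))
E
python3 - <<'E'
from h import *
ascii("side",(551,-310,90),34,36)
for th in(0,30,60,90):
    c,s=np.cos(np.radians(th)),np.sin(np.radians(th)); P=np.array(get_obs()["tool_pos"])+[0,0,19]; print(th,proj("side",P-73*np.array([0,s,c])),proj("side",P-42*np.array([0,s,c])))
E
```

```text
262 231
@@@@@@@@@@@@@#******#@@@@@@@@#***++******+:::::::+++::::::::+++::*#@
@@@@@@@@@@#***********#####**************+:::::::::::.::.:::::::+*#@
#**++++**+::::+**********++++::+++++******::::....:..:++++:::++**#@@
:::.:..:....:::++********++:+++*********++::.........:++++:++***#@@@
::::::::::::::::+******************+++:::::::..::::.::.::++++**#@@@@
::+::::::+:::::::+**####******++::::::+*+**++:::::::.:.:+#@##*##@@@@
+:::::::+::::::::::+*##*++++::::::+++***++++++:+::....:+*#@@@@@@@@@@
*+:::::::::::::::::::+::::::++++++++++++++++++++::.:::::+***##@@@@@@
#*++::+::::::::::::::::::++++++++::+++++++++***++::::::::::::+*##@@@
@#*++::+::+++:::::::::::::::::::++++***********+::::::::::::::::*#@@
@#***++:::::::::::::::::::::+++++**************+:::::::::::::::::*#@
#*++**++:::::::::++::::::.::+++*#@@@@##**++++++::.......:.:::::::+#@
++:++***++++*++:++::...::::++*##@@@@@#*+:::::::..............:...+#@
+:..:++********++++::+++++++*##@@@##+::::.::.:.::..........:.....+#@
::..::+****************+++++*####*+::::::::::::::.:.............:*#@
+::.:++*******************++**##*+:..::::.:::+++::.......
[... 926 characters left out ...]
+++:++:++:++++++++++++++++++++++++++++++++****#*##@
################**+++++:+++::+++****++++++++++++++++++++++*##@@@@@@@
##################*++++++:+++*####@##**++++++++++++++++++***##@@@@@@
###################**+++***######@@@@##**++++++++++++++***###@@@@@@@
#####@@@@############################@@#**++++++++++***##@@@@@@@@@@@
##@@@@@@@@##########################@@#@##*+++++***###@@@@@@@@@@@@@@
@@@@@@@@@@@@##########################@@###***#####@@@@@@@@@@@@@@@@@
0 [292.89591494 270.65149246] [293.16326921 263.92186078]
30 [298.93673067 276.67062513] [296.65723029 267.31893692]
60 [303.78602187 276.94685011] [299.39958856 267.34758729]
90 [306.01447842 271.01597502] [300.61089476 263.87116237]
```

No contact so far: the lip passed just outside the edge. Go back up, 25 mm further in, and retry.

>>> arm_command([
  [0,0,-0.8],
  [0,0,-0.9],
  [0.5,0,0],
  [0.5,0,0],
  [0,0,0.3],
], gripper=[60,60,60,60,60], twist=[0,0,0,0,0])

```text
time: 27.98
tool_pos: [551.5, -264.7, 143.5]
tcp_rot: [-3.141, -0.001, 1.573]
contact_force: [0.0, -0.7, -2.0]
grip_width: 66.2
finger_force: 30.0
```

>>> arm_command([
  [0,0,0.2],
  [0,0,0.2],
  [0,0,0.2],
  [-0.05,0,0.2],
  [-0.1,0,0.2],
], gripper=[60,60,60,60,60], twist=[0,0,0,0,0])

```text
time: 28.6
tool_pos: [551.6, -270.3, 118.9]
tcp_rot: [3.142, -0.0, 1.571]
contact_force: [-0.3, 0.3, -1.7]
grip_width: 66.5
finger_force: 30.0
```

Still no contact, so the pads have slipped close to the rim. Use vertical jerks so the foot's weight swings the cup down.

>>> arm_command([
  [-1,0,-1],
  [-1,0,-1],
  [0,0,1],
  [0,0,-1],
  [0,0,1],
], gripper=[60,60,60,60,60], twist=[0,0,0,0,0])

```text
time: 29.22
tool_pos: [553.6, -321.9, 147.6]
tcp_rot: [3.135, 0.005, 1.571]
contact_force: [-0.5, -0.2, -1.2]
grip_width: 65.9
finger_force: 30.0
```

>>> arm_command([
  [0,0,-1],
  [0,0,1],
  [0,0,-1],
  [0,0,1],
  [0,0,-1],
], gripper=[60,60,60,60,60], twist=[0,0,0,0,0])

```text
time: 29.85
tool_pos: [549.7, -318.9, 165.4]
tcp_rot: [-3.135, -0.005, 1.571]
contact_force: [-0.8, -0.4, -0.5]
grip_width: 65.9
finger_force: 30.0
```

Run:
```python
from h import *
P=np.array(get_obs()["tool_pos"])+[0,0,19]; print(P)
ascii("side",P+[0,-75,0],30,36)
for L in(73,92):
  for th in(0,30,60,90,105):
    c,s=np.cos(np.radians(th)),np.sin(np.radians(th)); print(L,th,proj("side",P-L*np.array([0,s,c])).round())
```

```text
[ 549.68335997 -318.93102513  184.35526702]
281 229
:+***##*****++++***********++::.:.:...:.:+++++++***#@@@@@@@@
::+*##****************+++:::::..:::.:::.::::++++***#@@@@@@@@
::++*######*****+++:::::+++**++:++::.::...:+###***#@@@@@@@@@
::::+*###**+++::::+++++*****+++++++::....:+*#@@@##@@@@@@@@@@
+:::::++::::::+++++++++++++++++++++::++**#@@@@@@@@@@@@@@@@@@
::::::::::++++++++++++++++++++******#@@@@@@@@@@@@@@@@@@@@@@@
++::+++::::+++++++:++++***********#@@@@@@@@@@@@@@@@@@@@@@@@@
::::::::+:::::+++++***************#@@@@@@@@@@@@@@@@@@@@@@@@@
:::::+:::::.::+++**#@@@##****+++++++++**##@@@@@@@@@@@@@@@@@@
+:+++::...:::+++*#@@@@@@#*+:::::.:::::::::+*#@@@@@@@@@@@@@@@
++++::::::++++**#@@@@@#*+::::::::::.::::::::+*#@@@@@@@@@@@@@
****++**++++++*#@@@@#+:::::::.::.:::::::::::::*#@@@@@@@@@@@@
#**********++**####*+:.::::::::::++::....:::::+#@@@@@@@@@@@@
##*******##*******+::...:::::++++++:......::::+#@@@@@@@@@@@@
####*****####****++:....:::+++++++:........:::+#@@@@@@@@@@@@
##############***+:.....::++++++::..........:+*@@@@@@@@@@@@@
#################*+::...:++++::............:+*#@@@@@@@@@@@@@
###########
[... 627 characters left out ...]
***************************#@@@@
++++++++++++++++**********************+*+**************#@@@@
+++++++++++++++++*************++++++++++++*+***********#@@@@
#*+++++++++++++++++********+*++++**+*++++++***********#@@@@@
##*+++++++++++++**********+++++++*++*++*+++*+++********#@@@@
###*+++++++*********+++++++++++++++*+**+*++**++++******#@@@@
#####*++******++++++****+++*+++++++++**++*++*++**###@@@@@@@@
######*++++++*+++***####***++++++*+++*+++++*+++*#@@@@@@@@@@@
#######*+++++****#@@@@@@@##*++++++++++++++*++++**#@@@@@@@@@@
73 0 [297. 265.]
73 30 [304. 271.]
73 60 [309. 271.]
73 90 [311. 265.]
73 105 [311. 259.]
92 0 [297. 269.]
92 30 [305. 277.]
92 60 [312. 277.]
92 90 [315. 269.]
92 105 [315. 263.]
```

Cup is still ~115° over, gripped near its rim. Lower it to the worktop, let it lie down between the fingers and regrip at a better place.

>>> arm_command([
  [0,0,1],
  [0,0,1],
  [0,0,1],
  [0,0,1],
  [0,0,1],
], gripper=[60,60,60,60,60], twist=[0,0,0,0,0])

```text
time: 30.52
tool_pos: [551.8, -320.4, 43.4]
tcp_rot: [3.141, 0.001, 1.571]
contact_force: [-0.3, -0.2, -1.4]
grip_width: 65.7
finger_force: 30.0
```

>>> arm_command([
  [0,0,0.4],
  [0,0,0.2],
  [0,0,0.2],
  [0,0,0.1],
  [0,0,0],
], gripper=[60,60,60,60,60], twist=[0,0,0,0,0])

```text
time: 31.15
tool_pos: [551.7, -320.1, 21.9]
tcp_rot: [3.141, 0.0, 1.571]
contact_force: [0.7, 0.2, -1.4]
grip_width: 65.9
finger_force: 30.0
```

>>> arm_command([
  [0,0,0.15],
  [-0.05,0,0.15],
  [-0.2,0,0.05],
  [-0.3,0,0],
  [-0.3,0,0],
], gripper=[60,60,60,60,60], twist=[0,0,0,0,0])

```text
time: 31.78
tool_pos: [551.7, -342.1, 13.0]
tcp_rot: [3.141, 0.0, 1.571]
contact_force: [-0.2, 0.0, -1.6]
grip_width: 66.3
finger_force: 30.0
```

>>> arm_command([
  [0,0,0],
  [0,0,0],
  [0,0,0],
  [0,0,0],
  [0,0,0],
], gripper=[66,67,68,69,70], twist=[0,0,0,0,0])

```text
time: 32.4
tool_pos: [551.7, -341.2, 13.1]
tcp_rot: [3.141, 0.0, 1.572]
contact_force: [0.4, -0.1, -0.7]
grip_width: 70.4
finger_force: 0.0
```

Run:
```python
from h import *
P=np.array(get_obs()["tool_pos"])+[0,0,19]; print(P)
ascii("side",P+[0,-75,0],30,36)
for L in(73,92):
  for th in(60,90,105,120):
    c,s=np.cos(np.radians(th)),np.sin(np.radians(th)); print(L,th,proj("side",P-L*np.array([0,s,c])).round())
```

```text
[ 551.72627699 -341.18277447   32.06302486]
283 268
+++******##@@##**+++*+*****+::.::.:....::++:::::++**#@@@@@@@
:+++********+++::++++++****++:......:..:::+:::+***##@@@@@@#@
:::+********++++*******+++::::..:..:.::..::::++***##@@@@@@@@
:::++*************++++:::::+++++:::::.....:+++++****##@@@@@@
:::::+***#***++++::::+++++::+++++:+:....::++++*****#@@@@@@@@
::::::++**+::::::+++++++++::::+++++::::++++*******#@@@@@@@@@
:::::::::::::++++++++++:::::::+**+++++++++********##@@@@@@@@
::::::::::::++::::::+++++++++++**++++++++++***+****###@@@@@@
:::::::::::::::++++++++++++++++**+++++++++++*+****+**##@@@@@
::::::::::::::++++++++********+++++++++++++++****++*+*##@@@@
::::::::..:.::++++++************+++++++++++++++***+***##@@@@
*+++::::::::++++++**#@@@##*******+++++++++++++++*###@@@@@@@@
+++++++++:++++++**#@@@@@@@@@@###**+++++++++++++*#@@@@@@@@@@@
++++****+++++++*##@@@@@@@@@@@#**+::::++++++++++**#@@@@@@@@@@
+:++++*++:::+++*###@@@@@@@#*+::::...::+++++++++*###@@@@@@@@@
::::::++:::::++**####@##+::::::::...:.::+++++++*##@@@@@@@@@@
:::::::::::::+++**###*+::.:::::::::.:.:::+++**+**#@@@@@@@@@@
:+:::::::::
[... 595 characters left out ...]
@@@
#####################################@@@@@@@@@@@@@@@@@@@@@@@
#####################################@@@@@@@@@@@#@@@@@@@@@@@
#################################@#@@@@@@###@@@@@@@@@@@@@@@@
@@@@@@@#####################@@@@@@@@@@#######@@@@@@@@@@@@@@@
@@@@@@@@@@@@@@@############@@@@@@@@@@@########@@@@@@@@@@@@@@
@@@@@@@@#@@@@@@#@@@@@@@#@##@@@@@@@@@@#*########@@@@@@@@@@@@@
@@@@@@@@@#@#@@@@@@@@@@@@@#@@@@@@@@@@@@**#######@@@@@@@@@@@@@
@#@@@@@@@#@@@@@@@@@@@@@@##@@@@@@@@@@@@#*########@@@@@@@@##@@
@@@@@#@@#@@@@@@##@@@@@@###@@@@@@@@@@@@#*########@@@@@@@@@#@@
73 60 [311. 309.]
73 90 [313. 304.]
73 105 [313. 299.]
73 120 [312. 294.]
92 60 [314. 315.]
92 90 [317. 309.]
92 105 [317. 303.]
92 120 [315. 296.]
```

The cup now lies flat between the fingers (foot ring at about (314,305)). Regrip slightly nearer the middle and lift.

>>> arm_command([
  [-0.2,0,-0.1],
  [0,0,0],
  [0,0,0],
  [0,0,0],
  [0,0,0],
], gripper=[74,60,60,60,60], twist=[0,0,0,0,0])

```text
time: 33.08
tool_pos: [551.7, -346.5, 15.6]
tcp_rot: [3.141, 0.0, 1.571]
contact_force: [1.0, -1.2, 0.3]
grip_width: 66.0
finger_force: 30.0
```

>>> arm_command([
  [0,0,-0.8],
  [0,0,-1],
  [0,0,-1],
  [0,0,-1],
  [0,0,-1],
], gripper=[60,60,60,60,60], twist=[0,0,0,0,0])

```text
time: 33.7
tool_pos: [551.1, -345.7, 135.6]
tcp_rot: [-3.14, -0.002, 1.572]
contact_force: [0.3, -0.1, -1.5]
grip_width: 66.4
finger_force: 30.0
```

>>> arm_command([
  [1,0,-0.5],
  [1,0,0],
  [0.8,0,0],
  [0,0,0],
  [0,0,0],
], gripper=[60,60,60,60,60], twist=[0,0,0,0,0])

```text
time: 34.33
tool_pos: [551.6, -276.4, 147.7]
tcp_rot: [-3.141, 0.0, 1.572]
contact_force: [-0.5, -0.2, -2.1]
grip_width: 66.1
finger_force: 30.0
```

Run:
```python
from h import *
P=np.array(get_obs()["tool_pos"])+[0,0,19]; print(P)
ascii("side",P+[0,-75,0],30,30)
for L in(73,80):
  for th in(60,75,90,105):
    c,s=np.cos(np.radians(th)),np.sin(np.radians(th)); print(L,th,proj("side",P-L*np.array([0,s,c])).round())
```

```text
[ 551.5640901  -276.39160261  166.67204115]
274 228
:::+*#####******++::::++*****+::++:::::..:+#@@#**#@@@@@@@@@@
::::+**#**+++::::+++**#@@#*+++++++::..:::+*@@@@@@@@@@@@@@@@@
::+::::::::::+++++*******++++++**++++**##@@@@@@@@@@@@@@@@@@@
:::::::+++++++++++++++++++:::+****#@@@@@@@@@@@@@@@@@@@@@@@@@
::::+::::::+++++++++++***++::+***#@@@@@@@@@@@@@@@@@@@@@@@@@@
:::::+++::::::++++++++++++++++***#@@@@@@@@@@@@@@@@@@@@@@@@@@
:::++:::::..:++++++++************#@@@@@@@@@@@@@@@@@@@@@@@@@@
+:++::..::::++++++**************#@@@@@@@@@@@@@@@@@@@@@@@@@@@
++++++++++++++++***##@@##********@@@@@@######@@@@@@@@@@@@@@@
++******+++++++**#@@@@@@@@@@#****####*++::::::++**#@@@@@@@@@
++*******+++++**#@@@@@@@@@@#*+::::::::::::::::::::+*#@@@@@@@
********+++++*#@@@@@@@@@*+::::::::::.....:.::::::.::+#@@@@@@
######***#**+*###@@@@#+::::::::::::::.:.::.:...:.::.:+#@@@@@
###########****####*+:::::::::::::::..:.........:...:+#@@@@@
############******+::..:.::::::::............:..:...:+#@@@@@
##############***+:.:.::::::::::.............:::.....:*#@@@@
################**+:..:.:::::::....................:+*##@@@@
###########
[... 227 characters left out ...]
***#@
######################**++++++*****************************#
###################***++********************************###@
################***++++****************+**************#@@@@@
****#**##******+++++++**********+**++***++************@@@@@@
++++++++++++++:++++++******+***+*+**++*+*************#@@@@@@
#*++++++++++++++++++++*++++*+*****+*+*++*++***********#@@@@@
@#*++++++++:+++++++++*+++++****+++*++**+*++**++********@@@@@
@@##*+++++++++***+**+++++*+++******++++++*+*+++****####@@@@@
#####*++++++++++*+*****+*++++*++*+*+*++++++***####@@@@@@@@@@
73 60 [302. 265.]
73 75 [303. 262.]
73 90 [304. 259.]
73 105 [304. 253.]
80 60 [303. 267.]
80 75 [304. 264.]
80 90 [305. 260.]
80 105 [305. 255.]
```

Cup is horizontal, gripped about 73 mm from its foot. Hook its lip on the base edge and lower.

>>> arm_command([
  [0,0,0.5],
  [0,0,0.2],
  [-0.1,0,0.2],
  [-0.15,0,0.2],
  [-0.2,0,0.2],
], gripper=[60,60,60,60,60], twist=[0,0,0,0,0])

```text
time: 35.0
tool_pos: [551.3, -288.3, 116.5]
tcp_rot: [3.141, 0.001, 1.571]
contact_force: [-2.9, 1.0, 7.6]
grip_width: 65.9
finger_force: 30.0
```

>>> arm_command([
  [-0.15,0,0.2],
  [-0.1,0,0.2],
  [-0.1,0,0.2],
  [0,0,0.2],
  [0,0,0.2],
], gripper=[60,60,60,60,60], twist=[0,0,0,0,0])

```text
time: 35.62
tool_pos: [553.2, -299.5, 93.1]
tcp_rot: [3.136, 0.006, 1.571]
contact_force: [-0.0, -7.5, 10.0]
grip_width: 66.3
finger_force: 30.0
```

Run:
```python
from h import *
P=np.array(get_obs()["tool_pos"])+[0,0,19]; print(P)
ascii("side",P+[0,-30,-45],30,36)
for L in(73,42):
  for th in(0,20,40,60,90):
    c,s=np.cos(np.radians(th)),np.sin(np.radians(th)); print(L,th,proj("side",P-L*np.array([0,s,c])).round())
```

```text
[ 553.20953803 -299.50774331  112.11148203]
269 240
+:.....:++**********++++::++++******+:::::.:...::+++:::++***
::.::..::++********++:::+++*++*****++:.:.:.:....:++++:+***#@
:::::::::::+******************+++:::::....::..:::.::+++***#@
:::::::::::++************+++::::+*+++++::+::..:....:::++*##@
:::::::::::::+*##**++++:::::+++***++++++++::.....:.:::::+*#@
::::::::::::::++++:::::++++++++++::+:+++++::.:.::::::::::+*#
:::::::::::::::::::+++++++++++:+:++:::+***+:::::::::::::::+#
:++::::::::::::+:::::+++++++++++++++::+***+:::::::::::::::+#
+::::::::::::::::::::::++++++++++++++++**++:...:....:::..:+#
++:::::::::::::::::..:+++++++++++++++++**+:....:.:.......:+#
**+++++++:::+::...::::++++++++******+++++:..............:+#@
*********++++:::::+++++++++***********++++:::.......:::++**#
*****************+++++++++****************+++++++++++++*****
*****************++++++++++**##*****************************
*********#*******++++++++**#######**************************
******************++++++**#####@#@###***+*******************
*******************++++**#######@#####**++******************
***********
[... 625 characters left out ...]
+++:::+::++++++++++*##@@@@@@@@@@@@
#####@@@####*++:++++****##*++::+::+++++++++++*##@@@@@@@@@@@@
###@#@#@######****#########*++::::+++++++++**###@@@@@@@@@@@@
#@@@@@#@####@###############*****++*++**#######@@@@@@@@@@@@@
@@@@@@@#@#@#@#@##@########################@@#@#@@@@@@@@@@@@@
@@##@@##@#@@@@#@@@#@@##########@@@########@#@@@@@@@@@@@@@@@@
@@@@@@@#@@@#@@####@@#@@@@#@####@#######@@@@@@@@@@@@@@@@@@@@@
@@@@@##@#@@@@@@@@@@@@#@#######@#@@#####@##@@@@@@@@@@@@@@@@@@
@@@@@@@@@@@#@#@@@@@@@########@@@@####@@@@@###@@@@@@@@@@@@@@@
73 0 [295. 276.]
73 20 [299. 280.]
73 40 [302. 283.]
73 60 [305. 282.]
73 90 [308. 276.]
42 0 [295. 269.]
42 20 [297. 272.]
42 40 [299. 273.]
42 60 [301. 273.]
42 90 [302. 269.]
```

>>> arm_command([
  [-0.05,0,0.2],
  [0,0,0.2],
  [0,0,0.2],
  [0.1,0,0.1],
  [0.1,0,0],
], gripper=[60,60,60,60,60], twist=[0,0,0,0,0])

```text
time: 36.3
tool_pos: [554.4, -300.3, 76.1]
tcp_rot: [3.132, 0.014, 1.57]
contact_force: [1.6, -26.2, 3.1]
grip_width: 66.1
finger_force: 30.0
```

Run:
```python
from h import *
P=np.array(get_obs()["tool_pos"])+[0,0,19]; print(P)
ascii("side",P+[0,-30,-45],26,34)
for th in(0,10,20,30):
    c,s=np.cos(np.radians(th)),np.sin(np.radians(th)); m=np.array([0,s,c]); n=np.array([0,c,-s]); print(th,"foot near",proj("side",P-73*m-31*n).round(),"skirt top near",proj("side",P-42*m-31*n).round())
```

```text
[ 554.38577084 -300.27761058   95.1311797 ]
274 245
..::++********+++::::+++++*****+::.:....:..::+++:++*
::.::++********++++********+++::.....:...::::::::++*
::::::+**************++++::::++++::::::.:::..:::++**
:::::::++*###****+++::::::++**+++++:+:::..:..:::::++
:::::::::+***+::::::+++++++++++++++++::.....::::::::
::::::::::::::::+++++++++++::::::+**++::....:...::::
:::+::::::::::++++++++++++++++++:+***+:..::........:
++:::::::::::::::++:++++++++++++++***+:.......:.....
:::::::::+::::::::++++++++++++++++**+::..........::+
::++::::::::..:::++++++++++*+*+++++++++:::::::::++++
***+++++:::::::++++++++++**+*+**+++***+**+*+++******
*******++++++++++++++++++++*+****+******************
*******+****+++++++++++*****++***++*****************
**##********++++++++++**###*****+++*****************
************++++++++**#######***++++****************
**************++++++**#########***+++*+++++++**+****
++++*+****+++++++++****########***++++++++++++++****
:+::::+:::::::+++++****###*#*#***+::++++++++++++****
+++::+::++:::::::++***********++:...:+++++++++++++**
++++++++++++++::::::::+++++::.......:++++
[... 260 characters left out ...]
+**#######@@@@@@
######*+++++::++++**++:+::::::++++++**##@@@@@@@@@@@@
@@@#@@##*+++****####**+++::++++++***####@#@@@@@@@@@@
@#####@##*#############********####@@@@@##@@@@@@@@@@
@#####@@@#@##############################@@@@@@@@@@@
@@#@@##@@@@@#############@#@############@@@@@@@@@@@@
#@##@#@@##@@##@############@@########@@#@@@@@@@@@@@@
@@####@#@@@@@@#@############@#####@#@#@#@@@@@@@@@@@@
@@@#@###@@@@@@@#########@@@@@##########@#@@@@@@@@@@@
@@@@@@@@@@@@@@@@@#@#@###@#@####@#@@##@##@@@@@@@@@@@@
0 foot near [300. 286.] skirt top near [300. 280.]
10 foot near [302. 288.] skirt top near [301. 280.]
20 foot near [304. 288.] skirt top near [302. 280.]
30 foot near [306. 288.] skirt top near [303. 279.]
```

Cup is now nearly upright. Back off from the base and set it down.

>>> arm_command([
  [-0.3,0,0],
  [-0.8,0,0],
  [-0.6,0,0.1],
  [0,0,0.2],
  [0,0,0.2],
], gripper=[60,60,60,60,60], twist=[0,0,0,0,0])

```text
time: 36.98
tool_pos: [551.4, -334.9, 60.1]
tcp_rot: [-3.141, -0.001, 1.571]
contact_force: [-6.4, 1.5, 22.4]
grip_width: 66.3
finger_force: 30.0
```

>>> arm_command([
  [0,0,0.1],
  [0,0,0.1],
  [0,0,0.1],
  [0,0,0],
  [0,0,0],
], gripper=[60,60,60,60,60], twist=[0,0,0,0,0])

```text
time: 37.6
tool_pos: [551.9, -335.4, 59.2]
tcp_rot: [3.139, 0.004, 1.573]
contact_force: [-12.0, 5.7, 36.1]
grip_width: 66.1
finger_force: 30.1
```

>>> arm_command([
  [0,0,-0.15],
  [0,0,0],
  [0,0,0],
  [0,0,0],
  [0,0,0],
], gripper=[60,60,68,72,78], twist=[0,0,0,0,0])

```text
time: 38.22
tool_pos: [551.6, -334.6, 56.2]
tcp_rot: [-3.141, -0.001, 1.572]
contact_force: [0.1, -0.9, -1.0]
grip_width: 76.3
finger_force: 0.0
```

Run:
```python
from h import *
P=np.array(get_obs()["tool_pos"]); print(P)
C=np.array([551.5,-335,0]); ascii("side",C+[0,0,30],26,34)
print("upright: foot near",proj("side",C+[0,-31,0]),"L/R",proj("side",C+[-25,-18,0]),proj("side",C+[25,-18,0]),"skirt top near",proj("side",C+[0,-31,31]))
```

```text
[ 551.56608218 -334.61363343   56.18161683]
273 251
######*********@@@@@#**++++++::++++***+++:::...:::.:
*########***+***#@@@@@@@@@#***+******+::::::::.:::::
*****************#@@@@@@@#***++++****+::::::::.::...
::++++++:++********##***+++++++*******::.::.::.....:
:.::::::.::++*******++++:+++++++*****+:.............
::::::::::::+*********+++******++++:::::::::::...::.
:::::::::::::+************++++:::++***+++++::::...:.
:::::::::+::::++*###*++++:::::+*####*+:+++++:::.::++
::::::::::::::::++++::::::++++****+++:::++*+++::++**
::::::::::::::::::::+***++++++++++++::.:++**++******
+::++::::::::::::::++**+++++**####**+:.:+***+******+
*+::::++::::::::::::++++*###@@@@@@#*+:::+**+********
**+:::::::.:.::::::::+*#@@@@@###***++++++*+*********
+++++:::+++:::::.:..:+######*+++++++++++++++**+*+***
++++++****++::::::::+*#####*++++++++++++++++++**+***
*++++++****+++++++:+*#####*+++++++++++++++++++**+++*
*****+*+*++*****+++**#*****+++++++++++++++++++***++*
++++****+++++***++++++++***+++++++++++++++++++****++
++++++++++++++++++*+++++*#*+++++++++++++++++++***+++
++++++++++++++******+++++*#**++++++++++++
[... 203 characters left out ...]
++++++++++++++++++++
#######*++:::+:::::::+:::+++++++++++++++++++++++++++
########**++::::::::+:::::+++++++++++++++++++++++++*
###########*++:+:+:::++::.:::++++++++++++::+++++++*#
###########**+::++++*****+...:::+:+++::::::+++++++*#
#######@####**++***######*+:............::++++++++*#
########@#####*############**+:.:.....::+++++++++*##
###@#@@######################***++::+++++++++++**#@@
#####@############################******++++***##@@@
@##@@@@##########################################@@@
##@@@@##########@################################@@@
upright: foot near [304.49222662 299.05087209] L/R [295.28501581 299.03733572] [309.31263784 293.04482244] skirt top near [304.91616602 292.62524807]
```

Run:
```python
from h import *
C=np.array([551.5,-335,0])
print("upright mouth",proj("side",C+[0,0,105]),"foot",proj("side",C))
print("mouth ellipse pts",[proj("side",C+[34*np.cos(a),34*np.sin(a),105]).round().tolist() for a in np.radians([0,90,180,270])])
im=capture("side")[230:320,265:330]; print(get_obs()["time"])
for y in range(0,90,4): print(230+y,[ "%d/%d/%d"%tuple(im[y,x]) for x in (32,37,42,47)])
```

```text
upright mouth [300.62180977 269.41602782] foot [299.39340409 291.89310229]
mouth ellipse pts [[310.0, 265.0], [295.0, 262.0], [291.0, 273.0], [307.0, 277.0]]
38.325
230 ['78/70/66', '77/70/64', '76/71/65', '78/69/65']
234 ['81/76/72', '79/72/69', '79/71/65', '84/75/71']
238 ['73/68/66', '82/75/75', '87/79/77', '86/80/76']
242 ['36/30/29', '52/52/49', '45/42/41', '29/27/34']
246 ['62/63/60', '82/80/79', '68/65/66', '20/17/20']
250 ['59/57/57', '38/36/32', '58/52/47', '107/98/89']
254 ['231/218/206', '104/98/93', '111/105/97', '34/35/38']
258 ['72/69/64', '98/91/90', '126/117/110', '34/33/35']
262 ['121/111/107', '105/98/94', '49/50/63', '93/88/81']
266 ['52/46/39', '42/56/87', '67/97/151', '66/61/66']
270 ['93/88/92', '69/71/87', '50/68/104', '44/35/37']
274 ['58/90/152', '83/83/89', '86/83/80', '86/79/83']
278 ['81/94/129', '82/76/77', '86/82/85', '83/77/77']
282 ['139/136/146', '85/81/83', '90/85/85', '84/80/79']
286 ['88/82/86', '120/112/113', '79/78/77', '84/80/80']
290 ['99/95/96', '99/96/97', '105/99/101', '110/103/103']
294 ['92/87/89', '98/89/93', '95/88/91', '85/79/81']
298 ['65/62/63', '100/94/94', '88/82/83', '90/84/85']
302 ['27/26/34', '79/75/74', '86/78/81', '76/73/73']
306 ['44/74/121', '23/19/19', '20/14/17', '20/15/13']
310 ['56/88/149', '48/80/128', '44/70/118', '53/83/140']
314 ['66/102/171', '62/102/166', '64/103/173', '62/101/170']
318 ['67/107/175', '60/97/164', '68/105/171', '59/100/169']
```

>>> arm_command([
  [0,0,0],
  [0,0,0],
  [0,0,0],
  [0,0,0],
  [0,0,0],
], gripper=[78,78,78,78,78], twist=[0,0,0,0,0])

```text
time: 38.95
tool_pos: [551.6, -335.1, 56.7]
tcp_rot: [3.142, -0.0, 1.571]
contact_force: [-0.3, -0.3, 0.3]
grip_width: 78.0
finger_force: 0.0
```

Run:
```python
from h import *
print(get_obs()["contact_force"],get_obs()["grip_width"])
C=np.array([551.5,-335,0]); ascii("side",C+[0,-40,0],30,40)
im=capture("top"); u,v=proj("top",C+[0,0,50]).astype(int); print(u,v); g=im.max(2)[v-25:v+25:1,u-20:u+50]
print(u-20,v-25); print("\n".join("".join(".:+*#@"[min(5,int(x)//35)] for x in r) for r in g[::2]))
```

```text
[-0.26308328 -0.33189712  0.25980448] 78.04966871470039
275 261
::::::::::+*********+++******++++::::+:::::::...::.::++**##@
:::::::::::+************++++:::+****++++:++::.....:+*##**#@@
::::::::::::++*###*++++:::::+*#####*++++++::::::++*##@@@@@@@
::::::::::::::++++::::::++**+****++::::++*++:++**#####@@@@@@
::::::::::::::::::+***++++++++++++::..:+****+******++**###@@
:::::::::::::::::++**++++++++**++++:::++**+************+****
:::::+:::::::::::::+++**++++++++++++++++**+***********+*****
++:::::::::::::::::+*#**+++++++++++++++++++**********+*****#
+++:::++++::..:...:*#*++++++++++++++++++++++***************#
++++***++++:.:::::+***++++++++++++++++++++++****************
+++++****+++++++++*###**+++++++++++++++++++++++++***********
*****+*+++****+++*****#**+++++++++++++++++***+++++**********
++***++++++***++++++++****++++++++++++++****+++++++*********
++++++++++++++++*+++++++***#***+***+******+++++++++++**+****
+++++++++++++*****++++++++*******#****++++++++++++++++****#@
**++++++++++++**++**++++++++++++++++++++++++++++++++++++**#@
#**++++++++++++**+++++++++++++++++++++++++++++++++++++++*#@@
[... 2494 characters left out ...]
+++++:..::++:::**..:**+++:+*##++++******################@@@@@
+++++++*++++*::+++:+***+:#@*..+**+++::+##+:+++*******##############@@#
+++++++++++++++++:+###**+@@@@@*.:++#*++:++**#+++*******############*+:
+*+++++++++++++::*#####**@@@@@@#+#+:++++**+++@@#+++*******#######*++*#
+**+++++++++:::+*#######@@@@@@@@@********+@@@@@@@@+++*******###*:+*###
++++++++++:+::##@######*@@@@@*+********#*@###########+++****++::+*####
++++++:++++:+*#@@#####*####*:.::::::::::+:#############+:::..::::::*##
++++++:++:::#@@@@@@@#*########*+::+++:::+:##############+::::+:::::::*
+++:+:+::+*@@@@@@@@*#############*:::+++::*##############+:+*####*::::
+:++++::+#@@@@@@@@*################**:::+::+*############:+*######*::#
```

The cup appears to be standing upright, slightly right of the gripper. Raise straight up and check it from both cameras.

>>> arm_command([
  [0,0,-0.3],
  [0,0,-0.9],
  [0,0,-1],
  [0,0,-1],
  [0,0,-1],
], gripper=[84,91.8,91.8,91.8,91.8], twist=[0,0,0,0,0])

```text
time: 39.67
tool_pos: [551.6, -335.1, 163.2]
tcp_rot: [3.141, 0.0, 1.572]
contact_force: [0.5, 0.6, -0.5]
grip_width: 91.5
finger_force: 0.0
```

>>> arm_command([
  [0.9,0,-0.6],
  [1,0,0],
  [1,0,0],
  [1,0,0],
  [0.9,0,0],
], gripper=[91.8,91.8,91.8,91.8,91.8], twist=[0,0,0,0,0])

```text
time: 40.3
tool_pos: [551.4, -213.0, 176.5]
tcp_rot: [-3.141, -0.0, 1.572]
contact_force: [-0.0, -0.4, 0.3]
grip_width: 91.8
finger_force: 0.0
```

Run:
```python
from h import *
for n in("side","top"):
    im=capture(n); cv2.imwrite(f"pics/c1_{n}.png",im[:,:,::-1]); u,v=proj(n,(545,-360,50)).astype(int); print(n,u-30,v-30)
    g=im.max(2)[v-30:v+30,u-30:u+30]; print("\n".join("".join(".:+*#@"[min(5,int(x)//35)] for x in r) for r in g[::2]))
```

```text
side 272 257
####@@@@@@@@@@@@@@@@@#####*******++:........:.:::::::::+#@@@
###@@@@@@@@@@@@@@@@@@@####********++::......:.:::::..:+#@@@@
###@@@@@@@@@@@@@@@@@@#####**********++::...........:+*#@@@@@
###@@@@@@@@@@@@@@@@#######******+******+++:::::+**##@@@@@@@@
##@@@@@@@@@@@@@@@@########**********************#@@@@@@@@@@@
###@@@@@@@@@@@@@@#########*******+***************#@@@@@@@@@@
##@@@@@@@@@@@@@@@@#######*++*+******************#@@@@@@@@@@@
@@@@@@@@@@@@@@@@@#######***#######**#######@@@@@@@@@@@@@@@@@
@@@@@@@@@@@@@@########**##@@@#**********##@@@@@@@@@@@@@@@@@@
####@@@###@########****#@@@#*++**+*********#@@@@@@@@@@@@@@@@
*******##*#*****+***##@@@#****++*************#@@@@@@@@@@@@@@
###***********####@@@@@@@#**+****************#@@@@@@@@@@@@@@
@@@@@@@@@@@@@@@@@@@@@@@@@#**+++***************@@@@@@@@@@@@@@
@@@@@@@@@@@@@@@@@@@@@@@@###**++**************#@@@@@@@@@@@@@@
@@@@@@@@@@@@@@@@@@@@@@@#**#@#**************####@@@@@@@@@@@@@
@@@@@@@@@@@@@@@@@@@@@@@#****#################*#@@@@@@@@@@@@@
@@@@@@@@@@@@@@@@@@@@@@@#********####@###****+*#@@@@@@@@@@@@@
@@@@@@@@@@@@@@@@@@@@@@@#*************++++++++*#@@@
[... 1884 characters left out ...]
+*#####@@@+:::+:*@@##########
**#*+**+++++++********######+:**######@#+:+###@#############
@@@*********+#*++********#*+:*########*:+*##################
@@*********#@@@##*+++***+++**########+:*####################
..:+::++:*#########**+::::::++*####**#######################
:.++++:+:*###########+:::::::+::+*###*######################
:.++++:::*###########::++::::++:::**########################
.++++++:::*##########+**#####+::::##########################
++++++:++::#########+**########::###########################
+++++++++++*########+*########+#############################
+++++++*+++########+*########*##############################
++:#+++:+++*######+*########*###############################
```

The cup stands upright and alone (side: mouth (307,280), foot ~(306,308)). Next the coupling: descend, grip, and feel with one 5° step.

>>> arm_command([
  [0,0,0.3],
  [0,0,0.8],
  [0,0,0.7],
  [0,0,0.3],
  [0,0,0],
], gripper=[91.8,91.8,91.8,91.8,91.8], twist=[0,0,0,0,0])

```text
time: 41.02
tool_pos: [551.2, -215.5, 123.5]
tcp_rot: [-3.141, -0.001, 1.571]
contact_force: [0.0, 0.1, 0.5]
grip_width: 91.4
finger_force: 0.0
```

Run:
```python
from h import *
o=get_obs();print(o["tool_pos"],o["joint_positions"].round(2),ray("side",(307,280),105))
```

```text
[ 551.24222811 -215.51442964  123.54790041] [-0.5   0.56  1.47  0.    1.11 -0.5 ] [ 547.54334368 -378.45851233  105.        ]
```

>>> arm_command([
  [0,0,0.08],
  [0,0,0],
  [0,0,0],
  [0,0,0],
  [0,0,0],
], gripper=[34,34,34,34,34], twist=[0,0,0,0,0])

```text
time: 41.65
tool_pos: [551.6, -215.1, 122.3]
tcp_rot: [3.141, 0.0, 1.571]
contact_force: [-0.0, 0.1, -0.3]
grip_width: 46.7
finger_force: 0.0
```

>>> arm_command([
  [0,0,0],
  [0,0,0],
  [0,0,0],
  [0,0,0],
  [0,0,0],
], gripper=[34,34,34,34,34], twist=[0,0,0.5,0.5,0])

```text
time: 42.28
tool_pos: [551.5, -215.1, 122.2]
tcp_rot: [3.142, -0.0, 1.485]
contact_force: [-0.1, 0.4, 0.3]
grip_width: 36.4
finger_force: 30.0
```

Run:
```python
from h import *
o=get_obs();print(o["moment"],o["tcp_rot"],o["joint_positions"][5])
```

```text
[-0.04784557  0.0468455   0.03137756] [ 3.14150580e+00 -5.06004830e-05  1.48461313e+00] -0.41511739980118295
```

>>> arm_command([
  [0,0,0],
  [0,0,0],
  [0,0,0],
  [0,0,0],
  [0,0,0],
], gripper=[34,34,34,34,34], twist=[0.5,0.5,0.5,0,0])

```text
time: 42.9
tool_pos: [551.5, -215.1, 122.2]
tcp_rot: [-3.142, -0.0, 1.355]
contact_force: [-1.4, -0.2, 0.4]
grip_width: 36.4
finger_force: 30.0
```

Run:
```python
from h import *
o=get_obs();print(o["moment"],o["tcp_rot"],o["joint_positions"][5],o["tau"])
```

```text
[-0.14945514  0.17656491  0.03156932] [-3.14156022e+00 -1.67046706e-05  1.35450724e+00] -0.2850438011196416 [ 3.03129209e-01 -5.13928735e+01 -2.21244442e+01  2.10799417e-01
  1.02080579e-02  4.43723460e-03]
```

Turns freely that way (0.03 N m over 0.22 rad): left-hand thread. Turn on to about 80°.

>>> arm_command([
  [0,0,0],
  [0,0,0],
  [0,0,0],
  [0,0,0],
  [0,0,0],
], gripper=[34,34,34,34,34], twist=[0.9,0.9,0.9,0.9,0.9])

```text
time: 43.52
tool_pos: [551.1, -215.0, 122.2]
tcp_rot: [-3.141, 0.0, 0.959]
contact_force: [-2.4, -0.3, 1.3]
grip_width: 36.3
finger_force: 30.0
```

>>> arm_command([
  [0,0,0],
  [0,0,0],
  [0,0,0],
  [0,0,0],
  [0,0,0],
], gripper=[34,34,34,34,34], twist=[0.9,0.9,0.9,0.9,0.9])

```text
time: 44.15
tool_pos: [550.9, -215.0, 122.2]
tcp_rot: [-3.141, 0.001, 0.566]
contact_force: [-2.7, -0.1, 1.5]
grip_width: 36.3
finger_force: 30.0
```

>>> arm_command([
  [0,0,0],
  [0,0,0],
  [0,0,0],
  [0,0,0],
  [0,0,0],
], gripper=[34,34,34,34,34], twist=[0.9,0.9,0.9,0.9,0])

```text
time: 44.78
tool_pos: [550.7, -214.7, 122.2]
tcp_rot: [-3.14, 0.002, 0.255]
contact_force: [-4.1, 0.4, 4.1]
grip_width: 36.7
finger_force: 30.0
```

>>> arm_command([
  [0,0,-0.1],
  [0,0,-0.1],
  [0,0,-0.1],
  [0,0,0],
  [0,0,0],
], gripper=[34,34,34,34,34], twist=[0,0,0,0,0])

```text
time: 45.4
tool_pos: [551.1, -214.6, 129.5]
tcp_rot: [-3.14, 0.001, 0.254]
contact_force: [-5.1, 2.5, -2.2]
grip_width: 36.6
finger_force: 30.0
```

It lifts freely. Raise to about 100 mm.

>>> arm_command([
  [0,0,-0.4],
  [0,0,-0.6],
  [0,0,-0.7],
  [0,0,-0.8],
  [0,0,-0.8],
], gripper=[34,34,34,34,34], twist=[0,0,0,0,0])

```text
time: 46.02
tool_pos: [552.6, -215.7, 215.0]
tcp_rot: [3.139, -0.003, 0.254]
contact_force: [0.5, -0.3, -0.6]
grip_width: 36.3
finger_force: 30.0
```

>>> arm_command([
  [0,0,-0.3],
  [0,0,-0.1],
  [0,0,0],
  [0,0,0],
  [0,0,0],
], gripper=[34,34,34,34,34], twist=[0,0,0,0,0])

```text
time: 46.65
tool_pos: [551.4, -215.0, 221.6]
tcp_rot: [-3.141, 0.001, 0.254]
contact_force: [0.1, 0.6, -1.9]
grip_width: 36.5
finger_force: 30.0
```

Run:
```python
from h import *
o=get_obs();print(o["tool_pos"],o["contact_force"],o["grip_width"])
im=capture("side"); u,v=proj("side",(551,-215,170)).astype(int); print(u-26,v-30)
g=im.max(2)[v-30:v+34,u-26:u+26]; print("\n".join("".join(".:+*#@"[min(5,int(x)//35)] for x in r) for r in g[::2]))
print(proj("side",(551,-215,215)),proj("side",(551,-215,115)))
nuts("end")
```

```text
[ 551.35154426 -215.00784926  221.63643593] [ 0.14371358  0.55165486 -1.92062704] 36.46478861393823
255 198
@@@@@@@@@#*+:++++*******++::.:++:::::.:::+++::::::::
@@@@@@@@@@@#####*++++++**#*::.::::::::::::::::::++:+
@@@@@@@@@@@@@@@@***++:::::::::::::::::::++++++++++++
@@@@@@@@@@@@@@@@#**+:::::::::::::::::+:+:+:++:+:++::
@@@@@@@@@@@@@@@@#**+::.:::::::++++::::+++++++++:::::
@@@@@@@@@@@@@@@@@#*+:....:::::+**+:::::+++++++:::+**
@@@@@#@@@@@@@@@@@@*+:..:::::::+++++++:::::::::+*****
@@@@@@@@@@@@@@@@@@@*:..::++++:+***+++**++:++*******#
@@@@@@@@@@@@@@@@@@@@#+....::++********##********##@@
@#@@@@@@@@@@@@@@@@@@@#:....:+********##******##@@@@@
@###@@@@@@@@@@@@@@@@@*:....:+******##*****#@@@@@@@@@
@#####@@@@@@@@@@####**+:...:+***##@@@@@#@@@@@@@@@@@@
@@#####@@@@@@#*++**###*****###@@@@@@@@@@@@@@@@@@@@@@
@@@@########**+++***###@@@@@@@@@@@@@@@@@@@@@@@@@@@@@
@@@@@@######**+++*##@@@@@@@@@@@@@@@@@@@@@@@@@@@@@@@@
@@@@@@@@########@@@@@@@@@@@@@@@@@@@@@@@@@@@@@@@@@@@@
@@@@@@@@@@@@@@@@@@@@@@@@@@@@@@@@@@@@@@@@@@@@@@@@@@@@
@@@@@@@@@@@@@@@@@@@##***++*#@@@@#@@@@@@@@@@@@@@@@@@@
@@@@@@@@@@@@@@@@#*+::.:::::+++++++*#@@
[... 202 characters left out ...]
+::....:+########*******
*************+:.......::::::::....::*###@#**********
***********#@@#+::.::::::::::::::...:+##@#**********
**********#@@@@@#*+*#@@@#+:::::::++**#@@##**********
**********#@@@@@@@@@@@@@@****##@@@@@@@####*********+
********+*#@@@@@@@@@@@@@@@@@@@@@@@@@@@####*********+
********++*#@@@@@@@@@@@@@@@@@@@@@@@@#######*******++
*******+::+*#@@@@@@@@@@@@@@@@@@@@@@@@######*******+:
*****+++:.:+*#@@@@@@@@@@@@@@@@@@@@@@#######*******++
**++++++::::+*#@@@@@@@@@@@@@@@@@@@@@@######*********
[281.55300145 217.95319169] [281.17872897 241.36994261]
top [(36, [190.0, 198.0]), (35, [199.0, 199.0]), (78, [193.0, 212.0]), (76, [205.0, 211.0])]
side [(9, [252.0, 160.0]), (165, [224.0, 192.0])]
```

The coupling is held above the bare shaft, six nuts are in the bowl, and the cup is standing. Handing in.

```bash
python3 -c "
from plant import *
print(close_job())"
```

```text
the job is handed in; nothing more can be done
None
```

The job is handed in at about 47 s: all six chestnuts are in the bowl, the cup stands upright and empty on the worktop, and the coupling (left-hand thread) is held about 10 cm straight above the motor base.

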